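Switch on the waffle warming plate

ROBOT

A 7-joint arm with a two-finger parallel gripper is mounted at the origin on the work surface. World frame = base frame: x ahead of the robot, y to its left, z up, the work surface at z = 0. Lengths are in m, angles in degrees, forces in N, time in s.
With the tool pointing down it reaches from about 0.425 to 0.875 m from the base axis. Payload 4.7 kg.
Tool frame: the origin (TCP) lies midway between the tips of the shut fingers; the grasp point (between the pads) lies 19 mm behind it; y points along the fingers, x is the direction in which the jaws open and shut, and the axes are right-handed (so a half turn about y gives the same grasp; the last joint's range is limited). The gripper opens to 87 mm and grips with 3 to 60 N. Pads are 19 mm wide; open, the fingers measure 117 mm over their backs; the gripper's body (75 mm by 190 mm) begins 51 mm behind the grasp point.
Start: joints at [-73.677, 18.392, -4.016, 83.108, 1.295, 78.541, -3.26], TCP at [0.174, 0.626, 0.191] pointing down, gripper open.
Joint ranges: [-163.93, 163.93], [-17.29, 119.83], [-79.2, 71.16], [3.27, 140.29], [-89.18, 269.18], [5.43, 117.66], [-154.24, 154.24]. Speed limits (degrees/s): [147.25, 147.25, 180, 180, 180, 180, 180].

INTERFACE

Orientations are given as [roll, pitch, yaw] about the fixed x, y, z axes, in that order (R = Rz(yaw) Ry(pitch) Rx(roll)).
In Python, from cell import env gives the robot as it stands.
- The arm moves only by the tool carry_out, never from a script. Its argument "targets" is a list of rows, each a list of 2 entries, a list of its own where there are three numbers: the shift along the tool's x, y, z in mm, then the turn, a rotation vector about the tool's x, y, z in degrees. A call has 1 to 12 rows; each row shifts and turns the commanded pose from where the row before left it, along the tool's axes as they then stand; what a row does not reach is not made up. A row lasts 1/10 s, in which the tool goes at most 50 mm and 8.59 degrees, less where a joint would pass 70% of its speed; a pose out of reach is approached as far as the arm can. A call with a gripper value outside its range is refused whole. "jaw" is the opening, from 0 (shut) to 1 (fully open), set as the call begins (left out, the last holds). The fingers move at their own pace and stop on an object; "squeeze" is the grip in N (left out, the last holds). Time passes only in rows, so rows that do not move let the fingers close. It gives the time, the measured TCP pose, the force and the opening at its end, in the units of the state.
- env.get_obs(): the state, without advancing time (a new reading comes with each control period).
- env.read_camera(name): name is "scene" or "top"; returns the picture (480x640x3 uint8, red, green, blue); there is no depth.
- env.get_calibration(name): a dict with "fx", "fy", "cx", "cy" (pixels), "D" ([k1, k2, p1, p2, k3] as OpenCV has them; the pictures are not rectified), "R" (3x3) and "t" (3): a world point X has camera coordinates R X + t. Camera axes: x right, y down, z forward; pixel columns grow to the right and rows downward; lengths in m; the calibration is good to about 2 mm. A picture is of the moment at which its call begins. get_calibration takes no time and is no camera call.
- env.sign_off(): hands the job in, once; it reports no verdict.
Trained networks look in the newest picture that a camera, given by its name, has taken for a name from the list of things; names that differ only in an ending like _2 or _b are one class to them, and where a whole thing is asked for, a point or a joint stands for the part that bears it (a point fixed in the world has none). Each returns a list of dicts, best first, with "p" (0 to 1); they miss things now and then, are a little off and sometimes report something else, mostly with a low value. They report only what shows in the picture. A call takes as long as a camera call. They do not tell look-alikes from the thing itself.
- env.outline_of(camera, label): "mask" (480x640 bool, what is visible of it) and "xy" ([column, row] in pixels, amid what is visible of it).
The state is a dict: "time_s": time; "qpos": joint angles; "joint_velocities": joint speeds; "effort": joint torques, N m; "tool_pos": TCP position; "tool_rot": TCP orientation; "force": force on the tool from outside, world axes, zero at the start; "wrist_torque": the same for the moment, N m; "grip_width": finger opening in m.
Only numpy, scipy, OpenCV 4.12 (cv2) and the standard library are available. Lean on these libraries where they do the work, as an engineer would, in place of code of your own. Each camera call takes 0.05 s, during which the arm holds its last target.

TASK

Start the warming plate: first pull its heat lever fully back to off, then put the key from the blue rack fully into the brass switch and turn it a quarter turn clockwise to on, leaving it there. Next move every waffle from the wooden board onto the black plate, lying flat, none on top of another and none over the edge; only then set the heat lever in line with the red marker. Leave the other things on the counter where they are.

Things in the scene. Friction and masses are not known exactly. Their poses are not given: they have to be found in the camera images.
- control_box: Warming plate's control box, fixed: brushed aluminium, 130 (x) x 190 (y) x 55 high, standing on the counter; origin: centre of its underside. Its -x side is the front. The heat lever stands at y +50 on its top, the brass key switch at y -50.
- lever_pivot (a point): Centre of the lever's hinge, 65 above the counter; axes as the control box. The hinge axis is the box's y.
- heat_lever (a joint): Heat lever angle, rad: 0 = off, its stop, the lever leaning 0.70 rad from upright towards the box's front (-x) side, where a white block is; it grows as the lever swings over the top to the rear (+x), 0.70 = upright, 1.40 = rear stop. Stiff: stays where it is left (about 2 to 3 N at the knob).
- lever_ball (a point): Centre of the black round knob, a disc 28 across and 26 wide with flat ends facing the box's +y and -y, on the end of the lever's 12 thick steel rod, 110 from the hinge; z points along the lever away from the hinge. The quadrant and marker stay over 30 below the knob's centre, measured along the lever.
- heat_marker (a joint): Angle of the red set marker, rad, on the same hinge axis and the same scale as heat_lever: when the two are equal the lever is in line with the marker. Cannot be moved by touch.
- marker_tip (a point): Tip of the red set marker, on the rim of the white round quadrant (45 radius, rising 45 above the hinge) beside the lever (16 to the box's +y side), 77 from the hinge axis; z points from the hinge axis out along the marker.
- key_switch (a joint): Turn of the brass switch barrel, rad: 0 = off, 1.57 = on (stop); turns clockwise seen from above. Light friction (0.06 N m), stays where it is left. It can only be turned well with the key.
- switch_mouth (a point): Centre of the mouth of the slot in the top of the brass barrel, 96 above the counter; turns with the barrel. z up, x along the slot. Slot 36 long (x) x 14 wide (y), 38 deep, its mouth chamfered 4. With the switch off the slot runs along the control box's x.
- key_rack: Blue rack for the key, fixed: block 66 x 50 x 40 high on a 90 x 75 x 4 foot; origin: centre of its underside. Its slot, 34 x 12, runs along x.
- key: Switch key, loose, starts standing upright in the rack: steel blade 30 (x) x 8 (y), 32 long, below a collar 44 x 18 x 8, below a red bow 46 (x) x 10 (y) x 44 high. 84 high over all. Origin: centre of the blade's lower end; z up to the bow. In the rack and in the switch the collar rests on the mouth (blade 32 deep). Either way round fits.
- key_tip (a point): Lower end of the key's blade (the key's origin).
- board: Wooden cooling board with a sheet of paper, fixed, 290 (x) x 210 (y) x 12 high; origin: centre of its underside. The waffles start on it.
- plate: Black warming plate with a thin steel frame line near its edge, fixed, flat, no rim, 290 (x) x 210 (y) x 12 high; origin: centre of its underside. Board and plate may have changed places.
- waffle1: Crisp golden waffle, rigid, loose, 105 (x) x 48 (y) x 24 thick (ribs add 2 on top), about 90 g; origin: centre of its underside, z up. 2 to 4 waffles are there; None if absent.
- waffle2: Crisp golden waffle, rigid, loose, 105 (x) x 48 (y) x 24 thick (ribs add 2 on top), about 90 g; origin: centre of its underside, z up. 2 to 4 waffles are there; None if absent.
- waffle3: Crisp golden waffle, rigid, loose, 105 (x) x 48 (y) x 24 thick (ribs add 2 on top), about 90 g; origin: centre of its underside, z up. 2 to 4 waffles are there; None if absent.
- waffle4: Crisp golden waffle, rigid, loose, 105 (x) x 48 (y) x 24 thick (ribs add 2 on top), about 90 g; origin: centre of its underside, z up. 2 to 4 waffles are there; None if absent.
- syrup: Bystander, to be left alone: amber syrup bottle with yellow cap, 170 tall, 54 across (mm); origin at its underside's centre.
- jar: Bystander, to be left alone: glass jar with red lid, 85 tall, 68 across (mm); origin at its underside's centre.
- bowl: Bystander, to be left alone: green bowl, 50 tall, 100 across (mm); origin at its underside's centre.
- mug: Bystander, to be left alone: white mug, 90 tall, 80 across (mm); origin at its underside's centre.
- spatula: Bystander, to be left alone: spatula lying flat, 240 long (mm); origin at its middle.
- cookie: Bystander, to be left alone: dark round cookie, 74 across, 17 thick (mm); origin at its underside's centre.
- shaker: Bystander, to be left alone: aluminium shaker, 80 tall, 44 across (mm); origin at its underside's centre.
Mind the look-alikes: they are no part of the job. There is more than one size of the key; the one meant has the size given above.

How it is judged:
By the outcome, as a careful person would: the job done as asked, in the order asked, and still so for the second after the job is handed in, with the robot touching nothing.
Of waffle1, waffle2, waffle3, waffle4 only 2 to 4 are there at a start; the rules pass over those that are not, and their reading is None.
At some moment in a run one of waffle1, waffle2, waffle3, waffle4 may be knocked a few centimetres aside while the robot is not near it.
It also fails if it takes over 210 s, if anything falls off the work surface, if the arm or the gripper's body presses on something with over 40 N, if the wrist force passes 120 N, or if a joint passes its speed limit or range.

## Working session

There is one attempt and no reset: what is moved stays moved. The work goes in short steps, Python scripts to look and compute and a tool call to move; the robot and the scene stay as the last step left them, time stands still between calls to the robot, and variables do not carry over. Pictures are saved under pics/ and viewed, and the job is handed in when it is done.

Besides the shell and the picture viewer there is one more tool, called as name([rows], argument=value, ...), one row to a line, values as JSON. carry_out: Moves the arm, as the interface text tells. Its arguments: {"type":"object","properties":{"targets":{"type":"array","items":{"type":"array"}},"jaw":{"type":"number"},"squeeze":{"type":"number"}},"required":["targets"]}

```bash
mkdir -p pics; ls
python3 - <<'E'
from cell import env
import cv2,numpy as np
o=env.get_obs()
for k,v in o.items(): print(k,np.round(v,4).tolist())
for c in ("scene","top"):
    im=env.read_camera(c); cv2.imwrite(f"pics/{c}0.png",im[:,:,::-1])
    cal=env.get_calibration(c); print(c,{k:np.round(v,4).tolist() for k,v in cal.items()})
E
```

```text
pics
time_s 0.0
qpos [-73.6772, 18.4405, -4.0153, 83.1744, 1.2957, 78.5416, -3.2578]
joint_velocities [0.0772, -0.0062, -0.0339, -0.1158, -0.012, 0.0736, -0.0519]
effort [-0.0003, -49.1279, -0.404, -31.2532, -0.0638, 0.0439, 0.0002]
tool_pos [0.1738, 0.6257, 0.1894]
tool_rot [-90.0065, 0.1112, 74.489]
force [-0.6402, -0.1965, 1.0173]
wrist_torque [-0.0015, 0.0313, -0.0186]
grip_width 0.0871
scene {'fx': 571.7426, 'fy': 571.7426, 'cx': 318.5597, 'cy': 242.8917, 'D': [0.0193, 0.0, 0.0, 0.0, 0.0], 'R': [[-0.6855, 0.7279, -0.0137], [0.5809, 0.5355, -0.613], [-0.4389, -0.4282, -0.79]], 't': [0.3268, -0.2547, 1.5174]}
top {'fx': 467.9803, 'fy': 467.9803, 'cx': 310.0335, 'cy': 238.3528, 'D': [-0.085, 0.0, 0.0, 0.0, 0.0], 'R': [[0.1332, -0.9911, 0.0022], [-0.9702, -0.1309, -0.2038], [0.2023, 0.025, -0.979]], 't': [-0.0174, 0.5531, 1.0898]}
```

View pics/scene0.png

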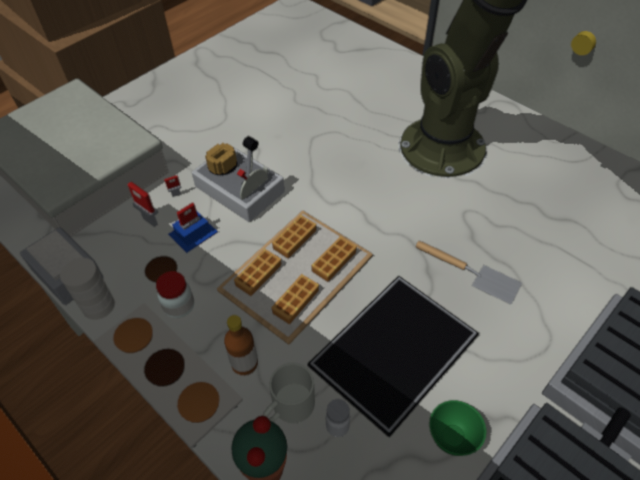

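View pics/top0.png

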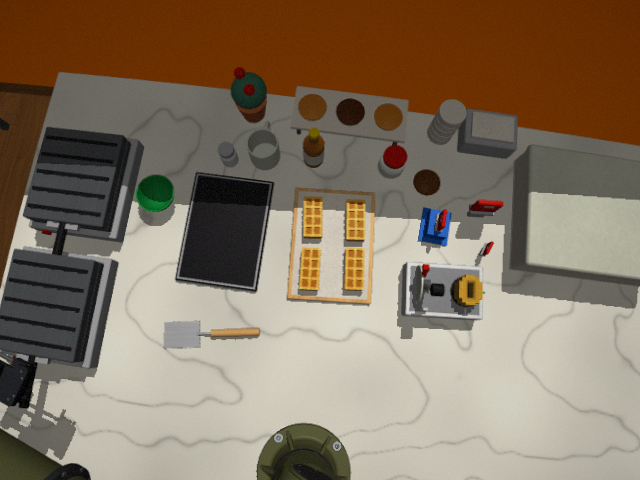

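```bash
cat > h.py <<'E'
from cell import env
import cv2,numpy as np
from scipy.spatial.transform import Rotation as Rn
def cal(c):
    k=env.get_calibration(c); K=np.array([[k['fx'],0,k['cx']],[0,k['fy'],k['cy']],[0,0,1.]])
    return K,np.array(k['D'],float),np.array(k['R']),np.array(k['t'])
def proj(c,X):
    K,D,R,t=cal(c); return cv2.projectPoints(np.asarray(X,float).reshape(-1,1,3),cv2.Rodrigues(R)[0],t,K,D)[0].reshape(-1,2)
def ray(c,uv):
    K,D,R,t=cal(c); p=cv2.undistortPoints(np.asarray(uv,float).reshape(-1,1,2),K,D).reshape(-1,2)
    d=np.c_[p,np.ones(len(p))]@R; return -R.T@t, d/np.linalg.norm(d,axis=1)[:,None]
def atz(c,uv,z):
    o,d=ray(c,uv); return o+d*((z-o[2])/d[:,2])[:,None]
def tri(uvs,uvt):
    o1,d1=ray('scene',uvs);o2,d2=ray('top',uvt);out=[]
    for a,b in zip(d1,d2):
        A=np.zeros((3,3));r=np.zeros(3)
        for o,d in((o1,a),(o2,b)):
            P=np.eye(3)-np.outer(d,d);A+=P;r+=P@o
        out.append(np.linalg.solve(A,r))
    return np.array(out)
def crop(im,x0,y0,x1,y1,s,name):
    cv2.imwrite('pics/'+name,cv2.resize(im[y0:y1,x0:x1,::-1],None,fx=s,fy=s,interpolation=cv2.INTER_CUBIC))
E
python3 - <<'E'
from h import *
s=cv2.imread('pics/scene0.png')[:,:,::-1];t=cv2.imread('pics/top0.png')[:,:,::-1]
crop(s,120,120,300,255,4.4,'s1.png');crop(t,390,180,520,330,4,'t1.png')
crop(t,170,160,390,310,3.6,'t2.png')
E
```

```text
(no output)
```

View pics/s1.png

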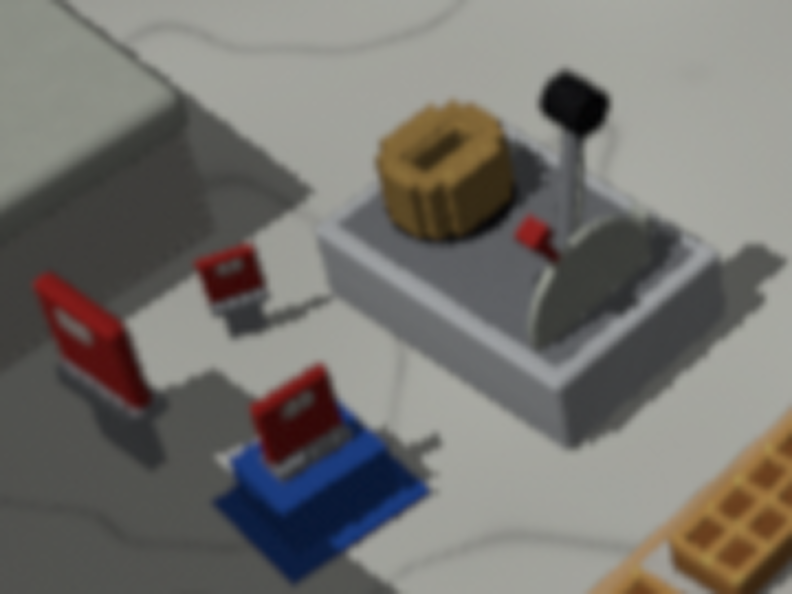

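View pics/t1.png

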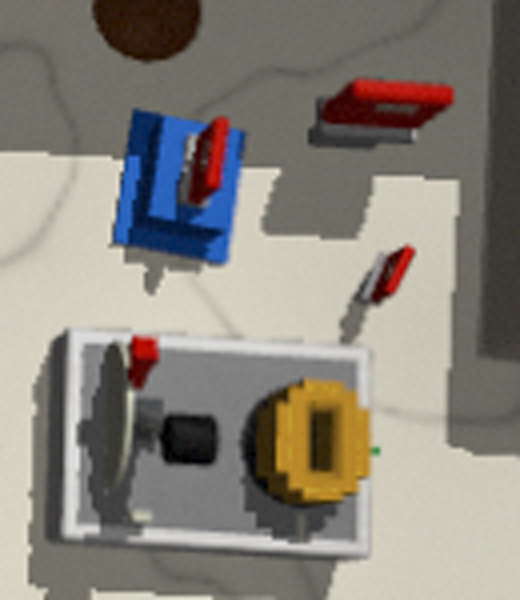

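View pics/t2.png

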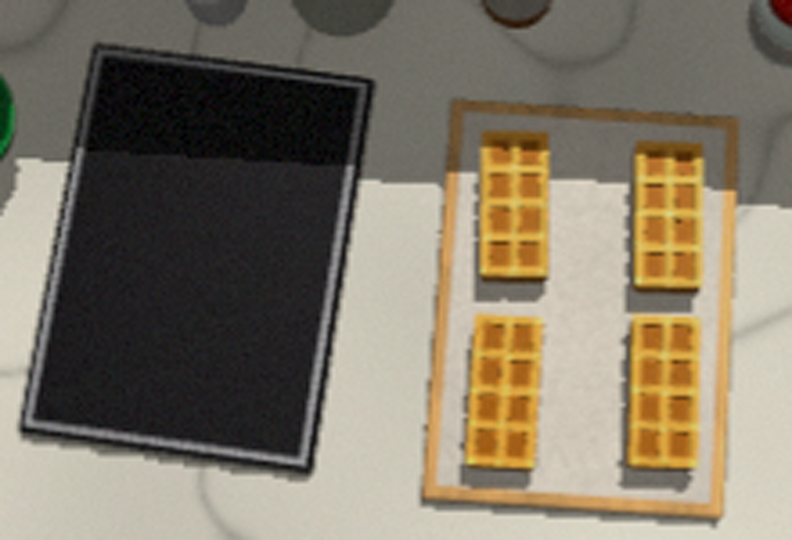

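```bash
cat >> h.py <<'E'
from scipy.optimize import minimize
def cub(x0,x1,y0,y1,z0,z1): return np.array([[x,y,z] for x in(x0,x1) for y in(y0,y1) for z in(z0,z1)])/1000.
WAF=[cub(-52.5,52.5,-24,24,0,26)]
S=4
def rend(c,pts_list,roi):
    x0,y0,x1,y1=roi; m=np.zeros(((y1-y0)*S,(x1-x0)*S),np.uint8)
    for P in pts_list:
        p=(proj(c,P)+0.5-[x0,y0])*S-0.5
        cv2.fillConvexPoly(m,cv2.convexHull(np.round(p*16).astype(np.int32)),1,shift=4)
    return m
def fit(parts,masks,x0,z=0.,cams=('scene','top'),hull=False):
    """x0=[x,y,yaw deg]"""
    rois={};M={}
    for c in cams:
        mk=masks[c].astype(np.uint8)
        if hull:
            cs=np.argwhere(mk)[:,::-1].astype(np.int32); mk=mk.copy(); cv2.fillConvexPoly(mk,cv2.convexHull(cs),1)
        ys,xs=np.nonzero(mk); r=(max(xs.min()-12,0),max(ys.min()-12,0),min(xs.max()+13,640),min(ys.max()+13,480)); rois[c]=r
        M[c]=cv2.resize(mk[r[1]:r[3],r[0]:r[2]],None,fx=S,fy=S,interpolation=cv2.INTER_NEAREST)
    def cost(q):
        Rz=Rn.from_euler('z',q[2],degrees=True).as_matrix(); v=0
        for c in cams:
            m=rend(c,[P@Rz.T+[q[0],q[1],z] for P in parts],rois[c])
            v+=1-(m&M[c]).sum()/max(1,(m|M[c]).sum())
        return v/len(cams)
    best=None
    q=np.array(x0,float)
    for k in range(3):
        sx=[.015,.006,.002][k]; sa=[6,3,1][k]
        r=minimize(cost,q,method='Nelder-Mead',options=dict(initial_simplex=[q,q+[sx,0,0],q+[0,sx,0],q+[0,0,sa]],xatol=1e-4,fatol=1e-4)); q=r.x
    return q,r.fun
def masks(label):
    out={}
    for c in('scene','top'):
        out[c]=env.outline_of(c,label)
    return out
E
python3 - <<'E'
from h import *
import pickle
env.read_camera('scene');env.read_camera('top')
D={}
for l in ['control_box','key_rack','key','board','plate','waffle1','lever_ball','marker_tip','switch_mouth','syrup','jar','mug','shaker','cookie','spatula']:
    D[l]=masks(l)
    for c in D[l]:
        print(l,c,[(round(float(d['p']),2),np.round(d['xy']).tolist(),int(d['mask'].sum())) for d in D[l][c]])
pickle.dump(D,open('D.pkl','wb'))
E
```

```text
control_box scene [(0.95, [235.0, 180.0], 4609)]
control_box top [(0.74, [442.0, 288.0], 4286), (0.57, [432.0, 229.0], 763)]
key_rack scene [(0.93, [192.0, 233.0], 917), (0.28, [288.0, 394.0], 2397)]
key_rack top [(0.76, [433.0, 233.0], 785), (0.62, [468.0, 291.0], 746), (0.43, [314.0, 148.0], 680)]
key scene [(0.9, [188.0, 214.0], 382), (0.81, [143.0, 204.0], 679), (0.66, [171.0, 184.0], 241)]
key top [(0.93, [485.0, 205.0], 515), (0.77, [442.0, 223.0], 186)]
board scene [(0.93, [290.0, 283.0], 6016)]
board top [(0.82, [332.0, 246.0], 5913), (0.59, [435.0, 287.0], 179), (0.37, [442.0, 294.0], 4386)]
plate scene [(0.62, [393.0, 355.0], 14123), (0.48, [250.0, 148.0], 264), (0.3, [175.0, 296.0], 1384), (0.24, [239.0, 180.0], 4599)]
plate top [(0.77, [225.0, 232.0], 9021)]
waffle1 scene [(0.88, [257.0, 271.0], 1116), (0.86, [295.0, 238.0], 1047), (0.59, [332.0, 259.0], 1103), (0.58, [295.0, 299.0], 1205)]
waffle1 top [(0.86, [357.0, 266.0], 784), (0.71, [313.0, 220.0], 764), (0.69, [311.0, 272.0], 827), (0.6, [358.0, 221.0], 789), (0.36, [155.0, 192.0], 1124), (0.34, [470.0, 289.0], 701
[... 580 characters left out ...]
356.0, 266.0], 887)]
jar scene [(0.64, [176.0, 295.0], 1452)]
jar top [(0.98, [391.0, 164.0], 763), (0.62, [441.0, 290.0], 4352)]
mug scene [(0.86, [290.0, 395.0], 2427), (0.62, [291.0, 282.0], 6129)]
mug top [(0.88, [262.0, 146.0], 1200)]
shaker scene [(0.97, [338.0, 416.0], 748), (0.26, [335.0, 258.0], 1081), (0.16, [220.0, 157.0], 753)]
shaker top [(0.69, [228.0, 156.0], 369), (0.37, [188.0, 331.0], 1360), (0.3, [469.0, 291.0], 743)]
cookie scene [(0.66, [190.0, 216.0], 403)]
cookie top [(0.93, [426.0, 181.0], 538)]
spatula scene [(0.75, [331.0, 260.0], 1146), (0.72, [241.0, 174.0], 72), (0.61, [290.0, 393.0], 2306), (0.57, [485.0, 279.0], 1586)]
spatula top [(0.76, [188.0, 332.0], 1464)]
```

Run:
```python
from h import *
import pickle
from scipy.optimize import least_squares
D=pickle.load(open('D.pkl','rb'))
def g(l,i=0,j=0): return {'scene':D[l]['scene'][i]['mask'],'top':D[l]['top'][j]['mask']}
for l,P in(('board',[cub(-145,145,-105,105,0,12)]),('plate',[cub(-145,145,-105,105,0,12)])):
    m=g(l); 
    x=atz('top',[np.argwhere(m['top']).mean(0)[::-1]],.01)[0]
    for cams in(('scene','top'),('top',),('scene',)): print(l,cams,fit(P,m,[x[0],x[1],-4],cams=cams,hull=True))
RACK=[cub(-33,33,-25,25,0,40),cub(-45,45,-37.5,37.5,0,4)]
KEY=[cub(-15,15,-4,4,0,32),cub(-22,22,-9,9,32,40),cub(-23,23,-5,5,40,84)]
m=g('key_rack'); mk=g('key',0,1)
mm={c:m[c]|mk[c] for c in m}
KR=RACK+[p+[0,0,.008] for p in KEY[1:]]
x=atz('top',[[434,230]],.03)[0]
for cams in(('scene','top'),('top',),('scene',)): print('rack+key',fit(KR,mm,[x[0],x[1],-4],cams=cams))
for cams in(('scene','top'),('top',),('scene',)): print('key',fit(KEY[1:],mk,[x[0],x[1],-4],z=.008,cams=cams))
# box corners
s=np.array([[320,230],[720,255],[562,385],[570,445]])/4.4+[120,120]-.4
t=np.array([[70,330],[370,350],[365,555],[68,540]])/4.+[390,180]-.4
bt=np.array([[65,95,55],[65,-95,55],[-65,-95,55],[-65,95,55],[65,95,0]])/1000
for nm,w in(('both',(1,1)),('top',(0,1)),('scene',(1,0))):
    def f(q):
        R=Rn.from_euler('z',q[2]).as_matrix();X=bt@R.T+[q[0],q[1],0]
        return np.r_[w[0]*(proj('scene',X[[1,3,0,4]])-s).ravel(),w[1]*(proj('top',X[:4])-t).ravel()]
    x=atz('top',[[443,291]],.05)[0]
    r=least_squares(f,[x[0],x[1],0]); print('box',nm,r.x[:2],np.degrees(r.x[2]),np.abs(r.fun).max(), np.round(f(r.x),1))
W=[]
for i,d in enumerate(D['waffle1']['top'][:4]):
    x=atz('top',[d['xy']],.025)[0]
    pj=proj('scene',[x])[0]; b=min(D['waffle1']['scene'],key=lambda e:np.hypot(*(e['xy']-pj)))
    print('waf',fit(WAF,{'scene':b['mask'],'top':d['mask']},[x[0],x[1],-4],z=.012), fit(WAF,{'top':d['mask']},[x[0],x[1],-4],z=.012,cams=('top',)))
```

```text
board ('scene', 'top') (array([5.51487048e-01, 1.13226370e-03, 3.92340945e+00]), np.float64(0.013826919593690923))
board ('top',) (array([5.52453501e-01, 8.75153811e-04, 3.80514233e+00]), np.float64(0.012745019494739052))
board ('scene',) (array([5.50893282e-01, 1.75152495e-03, 4.05904693e+00]), np.float64(0.010801861671336233))
plate ('scene', 'top') (array([ 0.55306844,  0.27926404, -0.04437499]), np.float64(0.01784137931191243))
plate ('top',) (array([ 0.55297595,  0.27765079, -0.17523061]), np.float64(0.02174689017450049))
plate ('scene',) (array([ 0.5530267 ,  0.27993847, -0.09517577]), np.float64(0.009815157276934161))Traceback (most recent call last):
  File "<stdin>", line 16, in <module>
  File "h.py", line 53, in fit
    r=minimize(cost,q,method='Nelder-Mead',options=dict(initial_simplex=[q,q+[sx,0,0],q+[0,sx,0],q+[0,0,sa]],xatol=1e-4,fatol=1e-4)); q=r.x
    res = _minimize_neldermead(fun, x0, args, callback, bounds=bounds,
                               **options)
    fxc = func(xc)
    fx = function(np.copy(x), *(wrapper_args + args))
  File "h.py", line 46, in cost
    m=rend(c,[P@Rz.T+[q[0],q[1],z] for P in parts],rois[c])
  File "h.py", line 31, in rend
    p=(proj(c,P)+0.5-[x0,y0])*S-0.5
       ~~~~^^^^^
  File "h.py", line 8, in proj
    K,D,R,t=cal(c); return cv2.projectPoints(np.asarray(X,float).reshape(-1,1,3),cv2.Rodrigues(R)[0],t,K,D)[0].reshape(-1,2)
            ~~~^^^
  File "h.py", line 5, in cal
    k=env.get_calibration(c); K=np.array([[k['fx'],0,k['cx']],[0,k['fy'],k['cy']],[0,0,1.]])
ValueError: time passes only in moves, steps and waits
```

```bash
python3 - <<'E'
s=open('h.py').read()
s=s.replace("def cal(c):\n","import functools\n@functools.lru_cache(None)\ndef cal(c):\n",1)
open('h.py','w').write(s)
E
python3 - <<'E'
from h import *
import pickle
from scipy.optimize import least_squares
D=pickle.load(open('D.pkl','rb'))
def g(l,i=0,j=0): return {'scene':D[l]['scene'][i]['mask'],'top':D[l]['top'][j]['mask']}
RACK=[cub(-33,33,-25,25,0,40),cub(-45,45,-37.5,37.5,0,4)]
KEY=[cub(-15,15,-4,4,0,32),cub(-22,22,-9,9,32,40),cub(-23,23,-5,5,40,84)]
m=g('key_rack'); mk=g('key',0,1)
mm={c:m[c]|mk[c] for c in m}
KR=RACK+[p+[0,0,.008] for p in KEY[1:]]
x=atz('top',[[434,230]],.03)[0]
for cams in(('scene','top'),('top',),('scene',)): print('rack+key',fit(KR,mm,[x[0],x[1],-4],cams=cams))
for cams in(('scene','top'),('top',),('scene',)): print('key',fit(KEY[1:],mk,[x[0],x[1],-4],z=.008,cams=cams))
s=np.array([[320,230],[720,255],[562,385],[570,445]])/4.4+[120,120]-.4
t=np.array([[70,330],[370,350],[365,555],[68,540]])/4.+[390,180]-.4
bt=np.array([[65,95,55],[65,-95,55],[-65,-95,55],[-65,95,55],[65,95,0]])/1000
for nm,w in(('both',(1,1)),('top',(0,1)),('scene',(1,0))):
    def f(q):
        R=Rn.from_euler('z',q[2]).as_matrix();X=bt@R.T+[q[0],q[1],0]
        return np.r_[w[0]*(proj('scene',X[[1,3,0,4]])-s).ravel(),w[1]*(proj('top',X[:4])-t).ravel()]
    x=atz('top',[[443,291]],.05)[0]
    r=least_squares(f,[x[0],x[1],0]); print('box',nm,r.x[:2],np.degrees(r.x[2]),np.abs(r.fun).max(), np.round(f(r.x),1))
for i,d in enumerate(D['waffle1']['top'][:4]):
    x=atz('top',[d['xy']],.025)[0]
    pj=proj('scene',[x])[0]; b=min(D['waffle1']['scene'],key=lambda e:np.hypot(*(e['xy']-pj)))
    print('waf',fit(WAF,{'scene':b['mask'],'top':d['mask']},[x[0],x[1],-4],z=.012), fit(WAF,{'top':d['mask']},[x[0],x[1],-4],z=.012,cams=('top',)))
for l,i,j in(('lever_ball',0,1),('switch_mouth',0,0),('marker_tip',1,1)):
    a=D[l]['scene'][i]['mask'];b=D[l]['top'][j]['mask']
    A=np.argwhere(a).mean(0)[::-1];B=np.argwhere(b).mean(0)[::-1]
    print(l,A,B,tri([A],[B]))
E
```

```text
rack+key (array([ 0.63635348, -0.25791875, -3.7336315 ]), np.float64(0.06308284435107425))
rack+key (array([ 0.636853  , -0.2584277 , -2.78937791]), np.float64(0.052184615384615385))
rack+key (array([ 0.63588427, -0.25749517, -4.01633982]), np.float64(0.06605562579013902))
key (array([ 0.63615568, -0.25852128, -5.42408546]), np.float64(0.1370964633089028))
key (array([ 0.63752605, -0.25894246, -7.38500811]), np.float64(0.1511393135275454))
key (array([ 0.63615019, -0.25781703, -1.16251256]), np.float64(0.10697538100820636))
box both [ 0.46597837 -0.28202293] 3.9960007627329945 2.2066893648583346 [-2.1 -0.9  0.6 -1.6 -0.7  0.4  0.1  2.  -1.3 -0.3  0.3 -0.6  1.7  1.6
 -2.2  0.9]
box top [ 0.46712423 -0.28290546] 3.954214571907272 2.113315358939758 [-0.  -0.  -0.  -0.  -0.   0.  -0.   0.  -0.9 -0.8  0.7 -1.   2.1  1.2
 -1.8  0.4]
box scene [ 0.46446768 -0.28096916] 3.448115491575392 1.9984821390429204 [-1.3 -1.3  1.3 -1.4 -0.4  0.4  0.4  2.  -0.  -0.   0.   0.   0.   0.
 -0.   0. ]
waf (array([ 0.49355184, -0.06078705,  5.52935015]), np.float64(0.09046940868902487)) (array([ 0.49423485,
[... 174 characters left out ...]
 7.36607822]), np.float64(0.06871857382294677))
waf (array([0.47977104, 0.04706438, 3.97879149]), np.float64(0.06429318964927133)) (array([0.48043256, 0.04672548, 4.16703992]), np.float64(0.04738822167558965))
waf (array([ 0.61875977, -0.04962191,  6.3821639 ]), np.float64(0.08887426814176252)) (array([ 0.61923061, -0.04880539,  5.24947841]), np.float64(0.07641074434604411))
lever_ball [249.93037975 151.08544304] [434.22093023 288.47674419] [[ 0.45484541 -0.23240533  0.15224303]]
switch_mouth [220.65048544 157.77531207] [467.63983051 289.83050847] [[ 0.47155523 -0.33088423  0.07966217]]
marker_tip [241.51515152 173.03030303] [425.05434783 269.94565217] [[ 0.49855884 -0.21548965  0.12579057]]
```

Run:
```python
from h import *
print(tri([[250.3,142.8]],[[437.1,289.1]]))
print('marker',tri([[241.0,173.0]],[[426,266.5]]))
def cyl(cx,cy,r,z0,z1): return np.array([[cx+r*np.cos(a),cy+r*np.sin(a),z] for a in np.linspace(0,2*np.pi,24) for z in(z0,z1)])
s=cv2.imread('pics/scene0.png');t=cv2.imread('pics/top0.png')
q=[.466,-.282,np.radians(4)]
R=Rn.from_euler('z',q[2]).as_matrix()
k=4
for c,im,(x0,y0,x1,y1) in(('scene',s,(180,120,300,230)),('top',t,(395,245,500,335))):
    I=cv2.resize(im[y0:y1,x0:x1],None,fx=6,fy=6,interpolation=cv2.INTER_CUBIC)
    def ln(A,col,closed=True):
        X=np.array(A)/1000@R.T+[q[0],q[1],0]
        p=((proj(c,X)+.5-[x0,y0])*6-.5); cv2.polylines(I,[np.round(p).astype(np.int32)],closed,col,1,cv2.LINE_AA)
    ln([[65,95,55],[65,-95,55],[-65,-95,55],[-65,95,55]],(0,255,0))
    ln([[65,95,0],[65,-95,0],[-65,-95,0],[-65,95,0]],(255,255,0))
    ln([[18,-43,96],[18,-57,96],[-18,-57,96],[-18,-43,96]],(255,0,255))
    ln([[0,50,65],[0,50,175]],(0,0,255),False)
    cv2.imwrite(f'pics/ov_{c}.png',I)
```

```text
[[ 0.45096719 -0.23260642  0.17468877]]
marker [[ 0.50406291 -0.21350139  0.13218768]]
```

View pics/ov_scene.png

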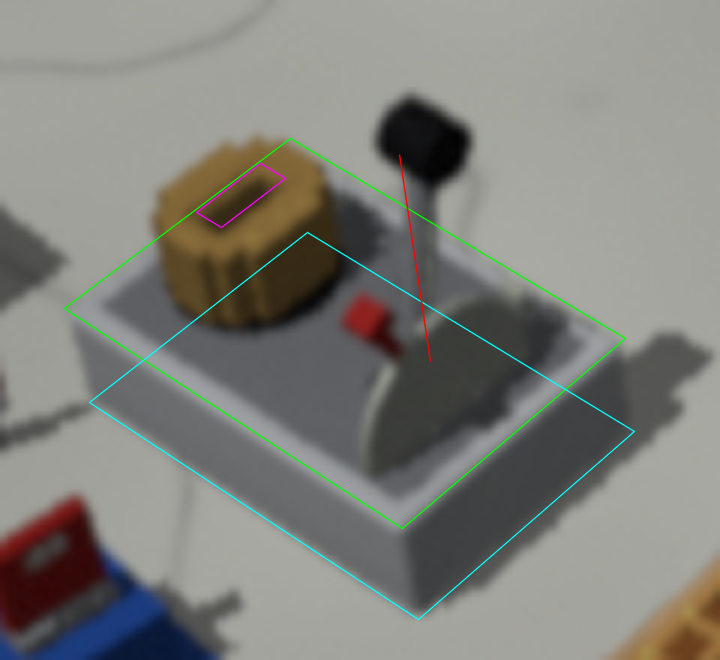

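View pics/ov_top.png

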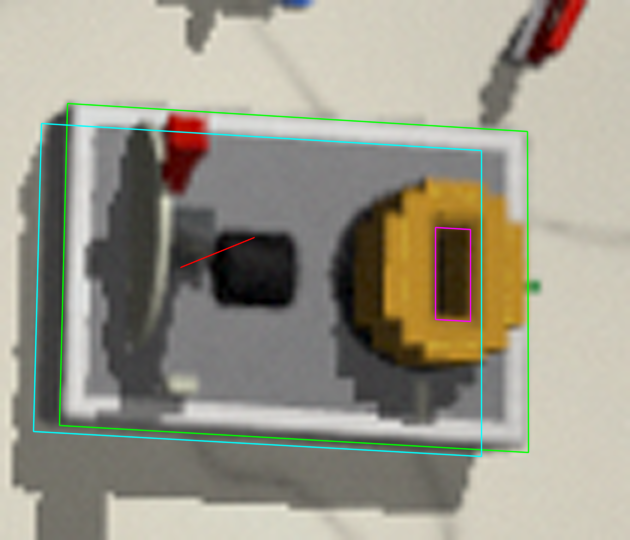

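```bash
cat >> h.py <<'E'
def plan(wps,start=None,smax=48,amax=8.4,dec=0):
    """wps: (x,y,z,yaw) m/deg, tool down. prints rows"""
    o=env.get_obs()
    if start is None:
        p=np.array(o['tool_pos'])*1000; yaw=o['tool_rot'][2]
    else: p=np.array(start[:3])*1000; yaw=start[3]
    rows=[]
    for w in wps:
        T=np.array(w[:3])*1000; dy=(w[3]-yaw)
        n=max(1,int(np.ceil(max(np.linalg.norm(T-p)/smax,abs(dy)/amax))))
        if len(w)>4: n=max(n,w[4])
        for i in range(n):
            k=n-i; d=(T-p)/k; a=round((w[3]-yaw)/k,1)
            R=Rn.from_euler('xyz',[-90,0,yaw],degrees=True).as_matrix()
            s=np.round(R.T@d,dec); p=p+R@s; yaw+=a
            rows.append([[float(v) if dec else int(v) for v in s],[0,-a,0]])
    for i in range(0,len(rows),12): print(str(rows[i:i+12]).replace(' ',''))
    print('end',p,yaw)
def st():
    o=env.get_obs(); print(round(o['time_s'],2),np.round(o['tool_pos'],4),np.round(o['tool_rot'],2),'F',np.round(o['force'],1),'w',round(o['grip_width'],4))
E
python3 - <<'E'
from h import *
st()
plan([(.30,.53,.32,40),(.53,.15,.32,-20),(.451,-.2326,.28,-86)])
E
```

```text
1.7 [0.1739 0.6263 0.1906] [-90.    -0.    74.49] F [-0.4  0.8 -1.6] w 0.0869
[[[-12,-26,-29],[0,np.float64(6.9),0]],[[-8,-26,-31],[0,np.float64(6.9),0]],[[-4,-26,-31],[0,np.float64(6.9),0]],[[-1,-26,-32],[0,np.float64(6.9),0]],[[3,-25,-32],[0,np.float64(6.9),0]],[[-7,0,-44],[0,np.float64(6.0),0]],[[-2,0,-44],[0,np.float64(6.0),0]],[[3,0,-44],[0,np.float64(6.0),0]],[[7,0,-44],[0,np.float64(6.0),0]],[[12,0,-43],[0,np.float64(6.0),0]],[[16,0,-41],[0,np.float64(6.0),0]],[[20,0,-40],[0,np.float64(6.0),0]]]
[[[24,0,-37],[0,np.float64(6.0),0]],[[28,0,-35],[0,np.float64(6.0),0]],[[32,0,-31],[0,np.float64(6.0),0]],[[6,4,-43],[0,np.float64(7.3),0]],[[12,4,-42],[0,np.float64(7.3),0]],[[17,5,-40],[0,np.float64(7.3),0]],[[22,4,-37],[0,np.float64(7.3),0]],[[26,5,-34],[0,np.float64(7.4),0]],[[31,4,-31],[0,np.float64(7.3),0]],[[34,5,-27],[0,np.float64(7.4),0]],[[38,4,-22],[0,np.float64(7.3),0]],[[40,5,-17],[0,np.float64(7.4),0]]]
end [ 451.04814892 -233.03129101  279.58186458] -86.01350488532087
```

carry_out([
  [[-12,-26,-29],[0,6.9,0]],
  [[-8,-26,-31],[0,6.9,0]],
  [[-4,-26,-31],[0,6.9,0]],
  [[-1,-26,-32],[0,6.9,0]],
  [[3,-25,-32],[0,6.9,0]],
  [[-7,0,-44],[0,6.0,0]],
  [[-2,0,-44],[0,6.0,0]],
  [[3,0,-44],[0,6.0,0]],
  [[7,0,-44],[0,6.0,0]],
  [[12,0,-43],[0,6.0,0]],
  [[16,0,-41],[0,6.0,0]],
  [[20,0,-40],[0,6.0,0]],
], jaw=0.7)

```text
time_s: 2.9
tool_pos: [0.4617, 0.2626, 0.3198]
tool_rot: [-90.0, -0.0, -2.2]
force: [0.6, 0.2, 0.0]
grip_width: 0.0609
```

```bash
sed -i 's/a=round((w\[3\]-yaw)\/k,1)/a=float(round((w[3]-yaw)\/k,1))/' h.py
python3 - <<'E'
from h import *
st()
plan([(.53,.15,.32,-20),(.451,-.2326,.28,-86)])
E
```

```text
2.9 [0.4617 0.2626 0.3198] [-8.995e+01 -3.000e-02 -2.250e+00] F [0.6 0.2 0. ] w 0.0609
[[[24,0,-37],[0,5.9,0]],[[28,0,-34],[0,5.9,0]],[[31,0,-30],[0,6.0,0]],[[6,4,-43],[0,7.3,0]],[[12,4,-42],[0,7.3,0]],[[17,5,-40],[0,7.3,0]],[[22,4,-37],[0,7.3,0]],[[27,5,-34],[0,7.4,0]],[[31,4,-31],[0,7.3,0]],[[34,5,-27],[0,7.4,0]],[[37,4,-22],[0,7.3,0]],[[40,5,-17],[0,7.4,0]]]
end [ 450.95082325 -232.32071159  279.84646038] -86.04704725428903
```

Tracking works exactly. Continue to above the knob.

carry_out([
  [[24,0,-37],[0,5.9,0]],
  [[28,0,-34],[0,5.9,0]],
  [[31,0,-30],[0,6.0,0]],
  [[6,4,-43],[0,7.3,0]],
  [[12,4,-42],[0,7.3,0]],
  [[17,5,-40],[0,7.3,0]],
  [[22,4,-37],[0,7.3,0]],
  [[27,5,-34],[0,7.4,0]],
  [[31,4,-31],[0,7.3,0]],
  [[34,5,-27],[0,7.4,0]],
  [[37,4,-22],[0,7.3,0]],
  [[40,5,-17],[0,7.4,0]],
])

```text
time_s: 4.1
tool_pos: [0.4518, -0.2324, 0.2798]
tool_rot: [-89.9, 0.0, -86.1]
force: [0.6, -1.3, -0.3]
grip_width: 0.0609
```

Run:
```python
from h import *
st()
a=env.read_camera('scene'); crop(a,170,40,350,240,3,'s2.png');a=env.read_camera('top'); crop(a,370,200,530,350,4,'t3.png')
plan([(.451,-.2326,.160,-86)])
```

```text
4.1 [ 0.4518 -0.2324  0.2798] [-8.99e+01  4.00e-02 -8.61e+01] F [ 0.6 -1.3 -0.3] w 0.0609
[[[-2,40,1],[0,-0.2,0]],[[-2,40,1],[0,-0.2,0]],[[-1,40,0],[0,-0.2,0]]]
end [ 450.75466921 -232.93178654  159.63876793] -86.01388759513567
```

View pics/s2.png

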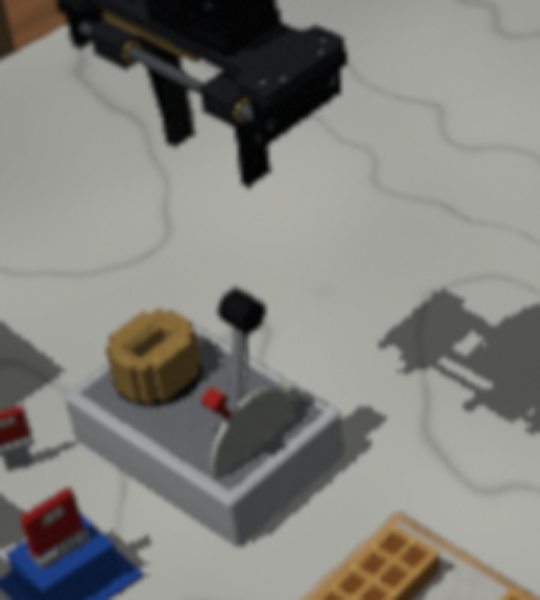

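carry_out([
  [[-1,40,1],[0,0,0]],
  [[0,40,0],[0,0,0]],
  [[0,41,0],[0,0,0]],
])

```text
time_s: 4.5
tool_pos: [0.4538, -0.2292, 0.1577]
tool_rot: [-89.9, 0.0, -85.8]
force: [0.4, 0.2, -0.5]
grip_width: 0.0608
```

carry_out([
  [[0,0,0],[0,0,0]],
  [[0,0,0],[0,0,0]],
  [[0,0,0],[0,0,0]],
  [[0,0,0],[0,0,0]],
  [[0,0,0],[0,0,0]],
  [[0,0,0],[0,0,0]],
], jaw=0, squeeze=12)

```text
time_s: 5.1
tool_pos: [0.4538, -0.2299, 0.1594]
tool_rot: [-89.9, -0.0, -85.8]
force: [-0.1, 0.4, 0.2]
grip_width: 0.021
```

Run:
```python
from h import *
st()
a=env.read_camera('scene'); crop(a,170,40,350,240,3,'s3.png')
piv=np.array([.466,-.282])+Rn.from_euler('z',4,degrees=True).as_matrix()[:2,:2]@[0,.05]
print(piv)
```

```text
5.1 [ 0.4538 -0.2299  0.1594] [-8.991e+01 -1.000e-02 -8.581e+01] F [-0.1  0.4  0.2] w 0.021
[ 0.46251218 -0.2321218 ]
```

View pics/s3.png

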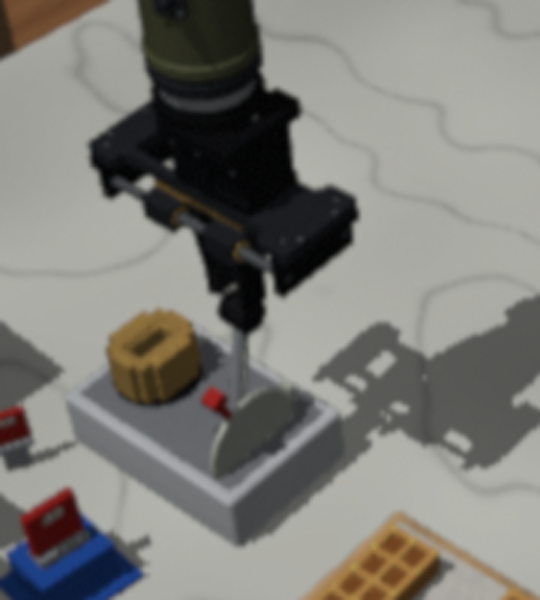

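Run:
```python
from h import *
st()
a=env.read_camera('scene'); crop(a,220,90,290,170,7,'s4.png')
b=env.read_camera('top'); crop(b,400,250,500,330,6,'t4.png')
for c,im in(('scene',a),('top',b)): print(c,proj(c,[[.4538,-.2299,.159],[.451,-.2326,.1747]]))
```

```text
5.15 [ 0.4536 -0.2298  0.1592] [-89.93  -0.   -85.81] F [-0.1 -0.7 -0.2] w 0.017
scene [[250.38524343 149.07068508]
 [249.72988212 142.65813252]]
top [[433.57789838 288.6662267 ]
 [436.58655879 289.39120716]]
```

View pics/s4.png

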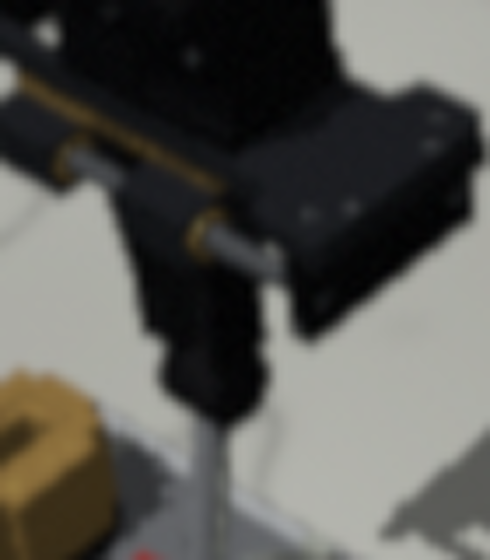

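View pics/t4.png

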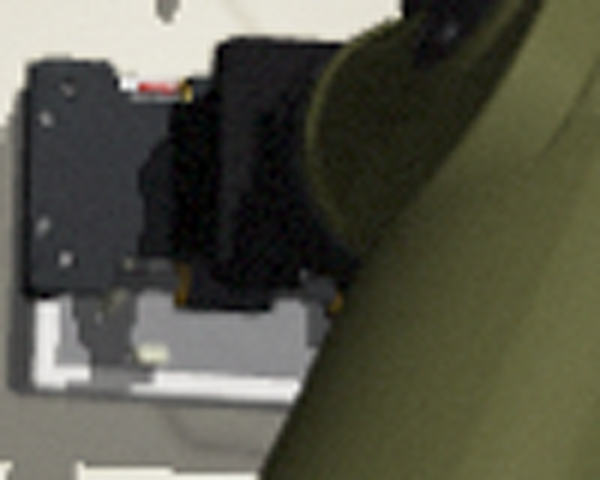

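Run:
```python
from h import *
for z in(.26,.28,.30): print(proj('scene',[[.4518,-.2324,z]]))
print(proj('scene',[[.40,-.23,.159],[.42,-.23,.159],[.44,-.23,.159],[.4538,-.2299,.19]]))
st()
```

```text
[[245.10670228 112.60375741]]
[[243.99652633 105.00535187]]
[[242.85582258  97.20066863]]
[[267.63061424 137.13134422]
 [261.28174562 141.51241788]
 [254.84667173 145.95196887]
 [248.86537973 138.65789968]]
5.25 [ 0.4533 -0.2297  0.1588] [-89.97   0.   -85.81] F [-0.3 -0.5 -0.4] w 0.0087
```

Run:
```python
from h import *
st()
a=env.read_camera('scene'); a=(255*(a/255.)**.45).astype(np.uint8); crop(a,215,80,295,170,7,'s5.png')
st()
```

```text
5.25 [ 0.4533 -0.2297  0.1588] [-89.97   0.   -85.81] F [-0.3 -0.5 -0.4] w 0.0087
5.3 [ 0.4533 -0.2297  0.1587] [-89.98   0.   -85.81] F [ 0.2 -0.4  0.1] w 0.0057
```

View pics/s5.png

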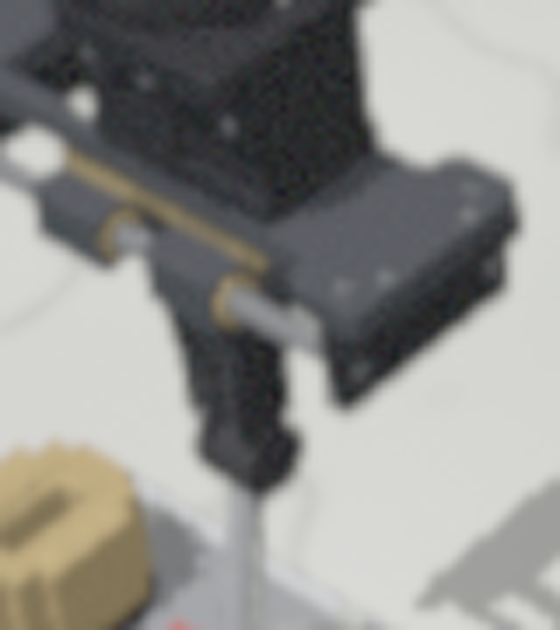

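Run:
```python
from h import *
t=cv2.imread('pics/t3.png'); t=(255*(t/255.)**.45).astype(np.uint8); cv2.imwrite('pics/t3b.png',t)
for z in(.28,.31,.35): print((proj('top',[[.4518,-.2324,z]])-[370,200])*4, (proj('scene',[[.4518,-.2324,z]])-[170,40])*3)
```

```text
[[323.69674129 334.74106565]] [[221.989579  195.0160556]]
[[342.53923997 327.75268007]] [[216.82085695 159.65482897]]
[[369.67527333 317.6738538 ]] [[209.58532168 110.18463671]]
```

View pics/t3b.png

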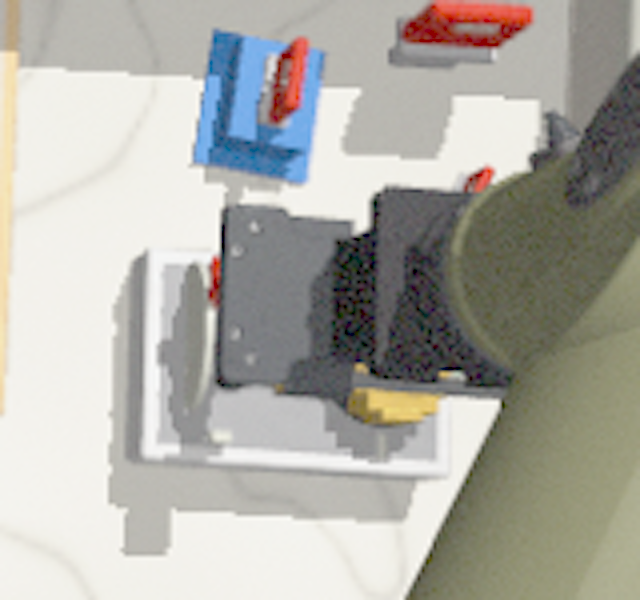

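Run:
```python
from h import *
R=Rn.from_euler('z',4,degrees=True).as_matrix()
for c,off,k in(('scene',[170,40],3),('top',[370,200],4)):
  for z in(.35,.38):
    X=np.array([[.0375,.095,0],[-.0375,.095,0],[.0375,-.095,0],[-.0375,-.095,0]])@R.T+[.4518,-.2324,z]
    print(c,z,((proj(c,X)-off)*k).round().tolist())
  print('tips', ((proj(c,np.array([[.0095,.0305,0],[.0095,.0455,0],[.0095,-.0305,0],[-.0095,.0455,0]])@R.T+[.4518,-.2324,.28])-off)*k).round().tolist())
st()
```

```text
scene 0.35 [[276.0, 196.0], [354.0, 138.0], [70.0, 83.0], [149.0, 32.0]]
scene 0.38 [[272.0, 157.0], [352.0, 99.0], [61.0, 44.0], [142.0, -7.0]]
tips [[244.0, 220.0], [260.0, 229.0], [181.0, 184.0], [279.0, 214.0]]
top 0.35 [[162.0, 223.0], [158.0, 389.0], [574.0, 248.0], [577.0, 413.0]]
top 0.38 [[177.0, 211.0], [173.0, 383.0], [602.0, 237.0], [606.0, 408.0]]
tips [[262.0, 312.0], [231.0, 310.0], [385.0, 319.0], [231.0, 349.0]]
5.3 [ 0.4533 -0.2297  0.1587] [-89.98   0.   -85.81] F [ 0.2 -0.4  0.1] w 0.0057
```

Run:
```python
import cv2
a=cv2.imread('pics/s2.png');a=(255*(a/255.)**.45).astype('uint8')
cv2.imwrite('pics/s2b.png',cv2.resize(a[:220,40:380],None,fx=2.3,fy=2.3,interpolation=cv2.INTER_CUBIC))
```

```text
(no output)
```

View pics/s2b.png

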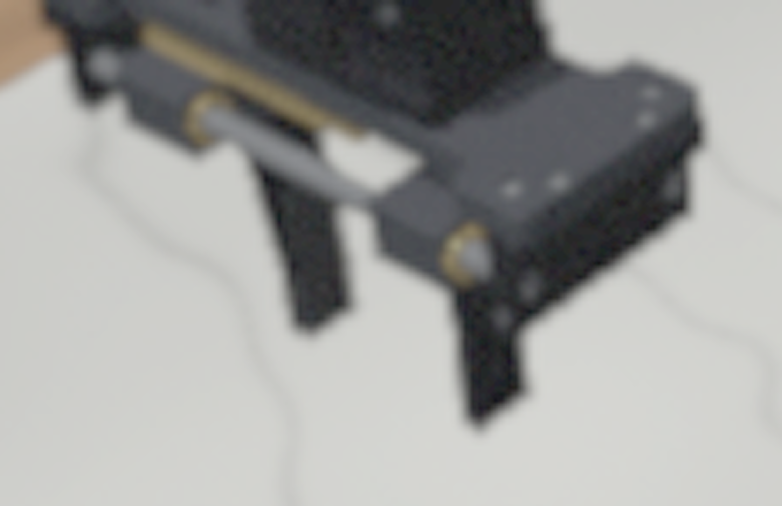

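Run:
```python
from h import *
st()
plan([(.4533,-.2297,.25,-85.8),(.55,0,.16,-4)])
```

```text
5.3 [ 0.4533 -0.2297  0.1587] [-89.98   0.   -85.81] F [ 0.2 -0.4  0.1] w 0.0057
[[[0,-46,0],[0,-0.0,0]],[[0,-45,0],[0,-0.0,0]],[[-22,9,11],[0,-8.2,0]],[[-20,9,14],[0,-8.2,0]],[[-18,9,17],[0,-8.2,0]],[[-16,9,20],[0,-8.2,0]],[[-12,9,22],[0,-8.2,0]],[[-9,9,23],[0,-8.2,0]],[[-6,9,24],[0,-8.2,0]],[[-3,9,25],[0,-8.1,0]],[[1,9,25],[0,-8.2,0]],[[5,9,25],[0,-8.1,0]]]
end [5.50130304e+02 2.79905185e-01 1.59687628e+02] -4.014323591650777
```

carry_out([
  [[0,-46,0],[0,0,0]],
  [[0,-45,0],[0,0,0]],
  [[-22,9,11],[0,-8.2,0]],
  [[-20,9,14],[0,-8.2,0]],
  [[-18,9,17],[0,-8.2,0]],
  [[-16,9,20],[0,-8.2,0]],
  [[-12,9,22],[0,-8.2,0]],
  [[-9,9,23],[0,-8.2,0]],
  [[-6,9,24],[0,-8.2,0]],
  [[-3,9,25],[0,-8.1,0]],
  [[1,9,25],[0,-8.2,0]],
  [[5,9,25],[0,-8.1,0]],
])

```text
time_s: 6.5
tool_pos: [0.5503, 0.0013, 0.1591]
tool_rot: [-90.0, 0.0, -3.7]
force: [-0.7, 0.5, -0.1]
grip_width: 0.0004
```

Run:
```python
from h import *
st()
a=env.read_camera('scene'); a=(255*(a/255.)**.5).astype(np.uint8)
o=env.get_obs()['tool_pos']
p=proj('scene',[o,o+np.array([0,0,.03]),[o[0],o[1],.012]]); print(p)
a=np.ascontiguousarray(a)
for q,col in zip(p,((255,0,0),(0,255,0),(0,0,255))): cv2.circle(a,tuple(np.round(q).astype(int)),2,col,-1)
crop(a,190,130,390,320,4,'s6.png')
b=env.read_camera('top');crop(b,270,170,410,310,4,'t6.png')
```

```text
6.5 [0.5503 0.0013 0.1591] [-9.00e+01  1.00e-02 -3.68e+00] F [-0.7  0.5 -0.1] w 0.0004
[[294.73616395 229.21979065]
 [294.02410769 219.58289737]
 [297.80288811 270.76352682]]
```

View pics/s6.png

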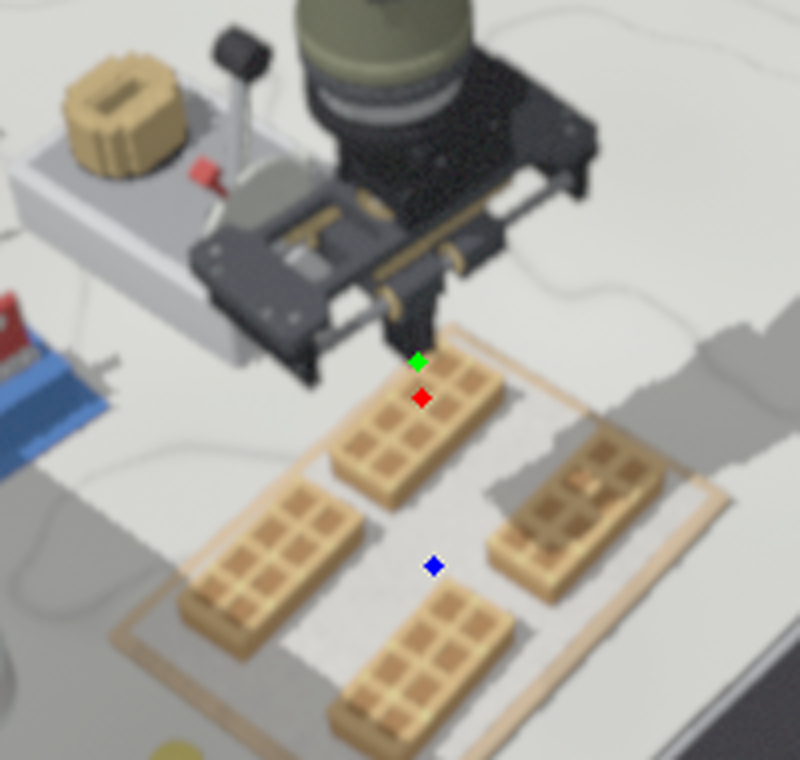

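View pics/t6.png

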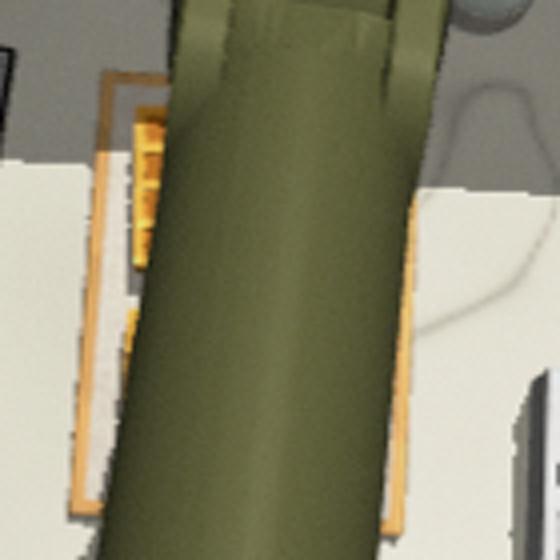

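carry_out([
  [[0,45,0],[0,0,0]],
  [[0,45,0],[0,0,0]],
  [[0,42,0],[0,0,0]],
])

```text
time_s: 6.9
tool_pos: [0.55, -0.0003, 0.0264]
tool_rot: [-90.0, -0.0, -4.1]
force: [0.9, 0.3, -0.1]
grip_width: 0.0004
```

Run:
```python
from h import *
st()
a=env.read_camera('scene'); a=(255*(a/255.)**.5).astype(np.uint8)
o=env.get_obs()['tool_pos']
p=proj('scene',[o,o+np.array([0,0,.03]),[o[0],o[1],.012]]); print(p)
a=np.ascontiguousarray(a)
crop(a,220,190,370,310,5,'s7.png')
```

```text
6.9 [ 5.50e-01 -3.00e-04  2.64e-02] [-8.999e+01 -4.000e-02 -4.110e+00] F [ 0.9  0.3 -0.1] w 0.0004
[[297.26695787 265.13860213]
 [296.67010507 257.08128196]
 [297.41383201 267.12172204]]
```

View pics/s7.png

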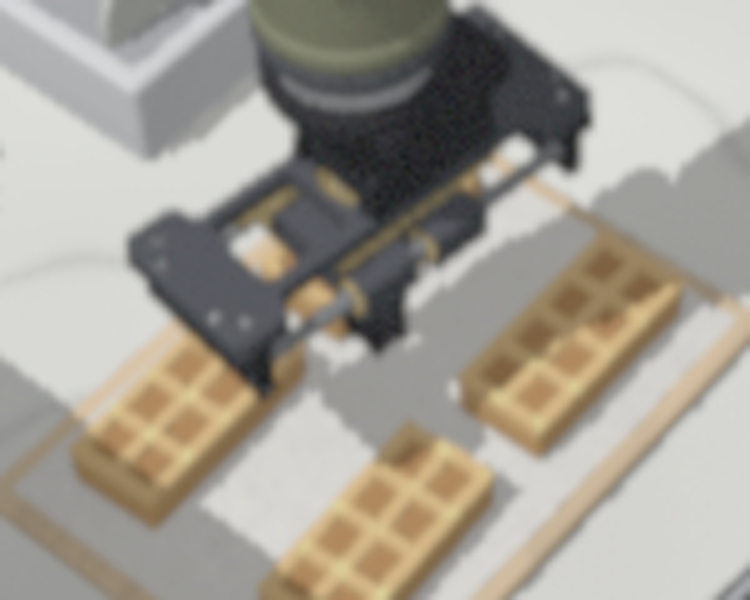

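carry_out([
  [[0,4,0],[0,0,0]],
  [[0,3,0],[0,0,0]],
  [[0,2,0],[0,0,0]],
  [[0,2,0],[0,0,0]],
])

```text
time_s: 7.35
tool_pos: [0.5518, 0.0004, 0.0185]
tool_rot: [-89.9, -0.2, -4.0]
force: [0.8, 0.3, -0.4]
grip_width: 0.0008
```

carry_out([
  [[0,2,0],[0,0,0]],
  [[0,2,0],[0,0,0]],
])

```text
time_s: 7.55
tool_pos: [0.5506, 0.0004, 0.0132]
tool_rot: [-90.0, -0.1, -4.0]
force: [0.5, -0.2, 0.4]
grip_width: 0.0004
```

carry_out([
  [[0,2,0],[0,0,0]],
  [[0,2,0],[0,0,0]],
])

```text
time_s: 7.75
tool_pos: [0.5501, 0.0004, 0.0085]
tool_rot: [-90.0, -0.0, -4.0]
force: [-0.3, -0.3, -0.3]
grip_width: 0.0007
```

Run:
```python
from h import *
st()
a=env.read_camera('scene'); a=(255*(a/255.)**.5).astype(np.uint8)
o=env.get_obs()['tool_pos']
p=proj('scene',[o]); print(p)
a=np.ascontiguousarray(a)
crop(a,250,220,350,300,7,'s8.png')
```

```text
7.75 [5.501e-01 4.000e-04 8.500e-03] [-8.999e+01 -1.000e-02 -4.010e+00] F [-0.3 -0.3 -0.3] w 0.0007
[[296.06143936 269.84288649]]
```

View pics/s8.png

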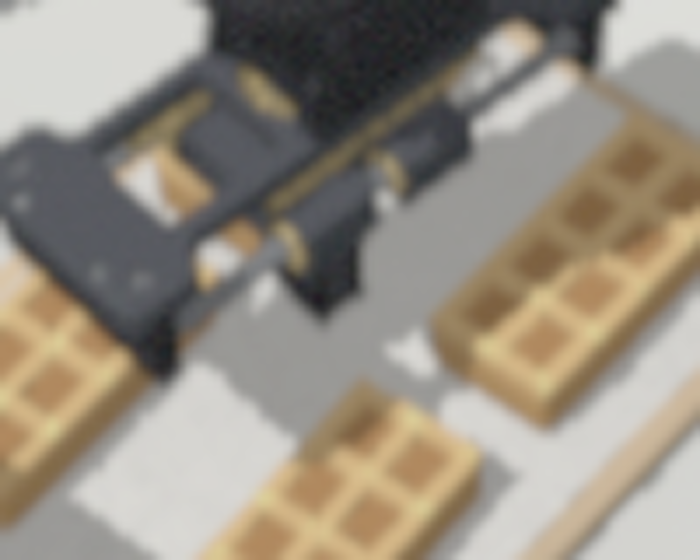

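Run:
```python
from h import *
for i in range(3):
    for c in('scene','top'):
        k=env.get_calibration(c); print(c,np.round(k['fx'],2),np.round(k['cx'],2),np.round(k['cy'],2),np.round(np.array(k['R']).ravel(),4).tolist(),np.round(k['t'],4).tolist())
```

```text
scene 571.74 318.56 242.89 [-0.6855, 0.7279, -0.0137, 0.5809, 0.5355, -0.613, -0.4389, -0.4282, -0.79] [0.3268, -0.2547, 1.5174]
top 467.98 310.03 238.35 [0.1332, -0.9911, 0.0022, -0.9702, -0.1309, -0.2038, 0.2023, 0.025, -0.979] [-0.0174, 0.5531, 1.0898]
scene 571.74 318.56 242.89 [-0.6855, 0.7279, -0.0137, 0.5809, 0.5355, -0.613, -0.4389, -0.4282, -0.79] [0.3268, -0.2547, 1.5174]
top 467.98 310.03 238.35 [0.1332, -0.9911, 0.0022, -0.9702, -0.1309, -0.2038, 0.2023, 0.025, -0.979] [-0.0174, 0.5531, 1.0898]
scene 571.74 318.56 242.89 [-0.6855, 0.7279, -0.0137, 0.5809, 0.5355, -0.613, -0.4389, -0.4282, -0.79] [0.3268, -0.2547, 1.5174]
top 467.98 310.03 238.35 [0.1332, -0.9911, 0.0022, -0.9702, -0.1309, -0.2038, 0.2023, 0.025, -0.979] [-0.0174, 0.5531, 1.0898]
```

carry_out([
  [[0,2,0],[0,0,0]],
  [[0,2,0],[0,0,0]],
  [[0,2,0],[0,0,0]],
])

```text
time_s: 8.1
tool_pos: [0.5501, 0.0003, 0.0024]
tool_rot: [-90.0, 0.0, -4.0]
force: [-0.4, -0.3, -0.4]
grip_width: 0.0003
```

carry_out([
  [[0,2,0],[0,0,0]],
  [[0,2,0],[0,0,0]],
  [[0,2,0],[0,0,0]],
])

```text
time_s: 8.4
tool_pos: [0.5501, 0.0003, -0.0036]
tool_rot: [-90.0, -0.0, -4.0]
force: [0.2, -0.3, -0.3]
grip_width: 0.0004
```

carry_out([
  [[0,2,0],[0,0,0]],
  [[0,2,0],[0,0,0]],
])

```text
time_s: 8.6
tool_pos: [0.5501, 0.0003, -0.0076]
tool_rot: [-90.0, -0.0, -4.0]
force: [0.1, -0.1, -0.3]
grip_width: 0.0004
```

Still no contact 2 cm below where the board surface should be; the reported z (or the tool length) is biased. Keep feeling down.

carry_out([
  [[0,2,0],[0,0,0]],
  [[0,2,0],[0,0,0]],
])

```text
time_s: 8.8
tool_pos: [0.5501, 0.0003, -0.0116]
tool_rot: [-90.0, -0.0, -4.0]
force: [0.3, -0.6, -0.7]
grip_width: 0.0004
```

carry_out([
  [[0,1,0],[0,0,0]],
  [[0,1,0],[0,0,0]],
])

```text
time_s: 9.0
tool_pos: [0.5501, 0.0003, -0.0135]
tool_rot: [-90.0, -0.0, -4.0]
force: [-0.2, -0.5, 0.2]
grip_width: 0.0007
```

carry_out([
  [[0,1,0],[0,0,0]],
  [[0,1,0],[0,0,0]],
])

```text
time_s: 9.2
tool_pos: [0.5502, 0.0003, -0.0154]
tool_rot: [-90.0, -0.0, -4.0]
force: [-0.3, 0.6, 0.1]
grip_width: 0.0004
```

Run:
```python
from h import *
st()
a=env.read_camera('scene'); a=(255*(a/255.)**.5).astype(np.uint8)
crop(a,250,220,350,300,7,'s9.png')
o=env.get_obs(); print(np.round(o['qpos'],2))
```

```text
9.2 [ 5.502e-01  3.000e-04 -1.540e-02] [-9.00e+01 -1.00e-02 -4.01e+00] F [-0.3  0.6  0.1] w 0.0004
[-31.47  19.74  33.11 110.73 -13.3   53.3    4.11]
```

View pics/s9.png

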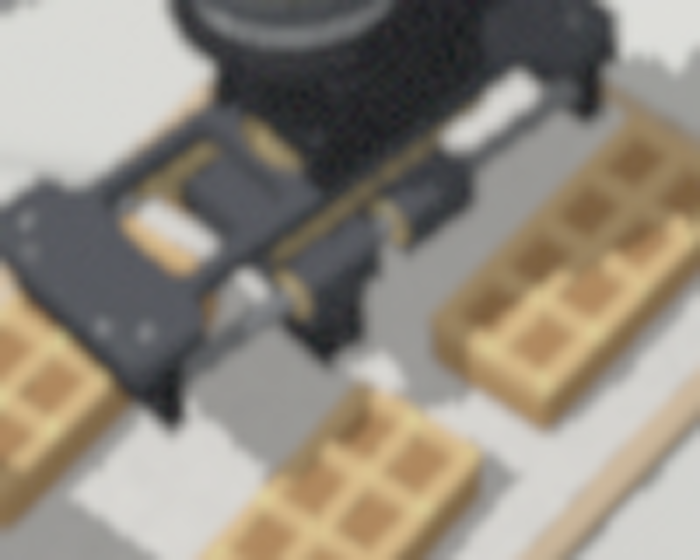

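carry_out([
  [[0,1,0],[0,0,0]],
  [[0,1,0],[0,0,0]],
])

```text
time_s: 9.45
tool_pos: [0.5501, 0.0003, -0.0174]
tool_rot: [-90.0, -0.0, -4.0]
force: [-0.2, -0.2, 0.7]
grip_width: 0.0004
```

carry_out([
  [[0,1,0],[0,0,0]],
  [[0,1,0],[0,0,0]],
])

```text
time_s: 9.65
tool_pos: [0.5501, 0.0003, -0.0195]
tool_rot: [-90.0, -0.0, -4.0]
force: [0.1, -0.6, 1.2]
grip_width: 0.0003
```

carry_out([
  [[0,1,0],[0,0,0]],
  [[0,1,0],[0,0,0]],
])

```text
time_s: 9.85
tool_pos: [0.5501, 0.0003, -0.0196]
tool_rot: [-89.9, 0.1, -4.0]
force: [-7.3, -0.0, 22.1]
grip_width: 0.0005
```

carry_out([
  [[0,1,0],[0,0,0]],
])

```text
time_s: 9.95
tool_pos: [0.5501, 0.0004, -0.0197]
tool_rot: [-89.9, 0.1, -4.0]
force: [-10.9, -0.3, 29.8]
grip_width: 0.0005
```

carry_out([
  [[0,-3,0],[0,0,0]],
])

```text
time_s: 10.05
tool_pos: [0.5506, 0.0003, -0.0184]
tool_rot: [-90.0, -0.1, -4.0]
force: [-0.1, 0.0, -0.5]
grip_width: 0.0007
```

Run:
```python
from h import *
st()
a=env.read_camera('scene'); a=np.ascontiguousarray((255*(a/255.)**.5).astype(np.uint8))
b=env.read_camera('top'); b=np.ascontiguousarray((255*(b/255.)**.5).astype(np.uint8))
st()
x0,y0,x1,y1=250,220,350,300;k=7
I=cv2.resize(a[y0:y1,x0:x1,::-1],None,fx=k,fy=k,interpolation=cv2.INTER_CUBIC)
R=Rn.from_euler('z',-4,degrees=True).as_matrix()
def cubx(o,hx,hy,z,col):
    X=np.array([[hx,hy,0],[hx,-hy,0],[-hx,-hy,0],[-hx,hy,0]])@R.T+[o[0],o[1],z]
    p=(proj('scene',X)+.5-[x0,y0])*k-.5; cv2.polylines(I,[np.round(p).astype(np.int32)],True,col,1,cv2.LINE_AA)
o=[.55,.0003]
cubx(o,.015,.0095,.012,(0,0,255)); cubx(o,.095,.0375,.082,(255,0,255))
cv2.imwrite('pics/s10.png',I)
x0,y0,x1,y1=250,150,430,330
cv2.imwrite('pics/t10.png',cv2.resize(b[y0:y1,x0:x1,::-1],None,fx=4,fy=4,interpolation=cv2.INTER_CUBIC))
```

```text
10.05 [ 5.506e-01  3.000e-04 -1.840e-02] [-8.995e+01 -5.000e-02 -4.030e+00] F [-0.1  0.  -0.5] w 0.0007
10.15 [ 5.506e-01  3.000e-04 -1.890e-02] [-8.998e+01 -7.000e-02 -4.020e+00] F [-0.1  0.8  0.1] w 0.0005
```

View pics/s10.png

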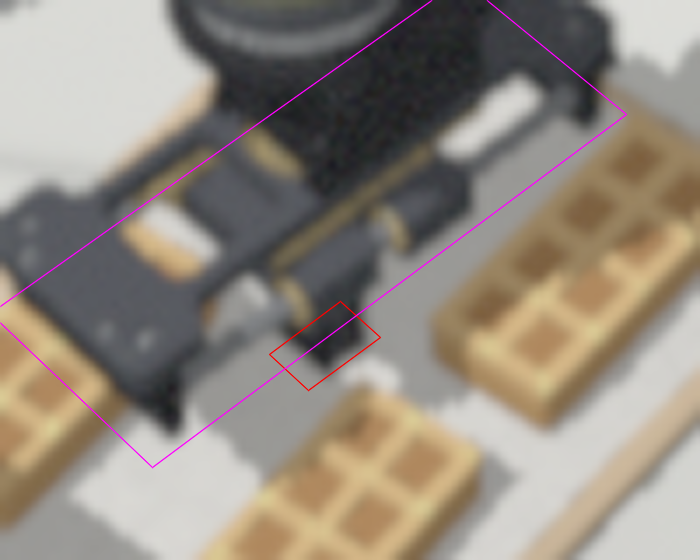

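```bash
cat >> h.py <<'E'
ZB=.0315
def tplan(wps,**k): plan([(w[0],w[1],w[2]-ZB)+tuple(w[3:]) for w in wps],**k)
E
python3 - <<'E'
from h import *
tplan([(.55,0.,.10,-4),(.47,-.15,.30,-60),(.451,-.2326,.255,-86)])
E
```

```text
[[[0,-44,0],[0,-0.0,0]],[[-1,-43,0],[0,-0.0,0]],[[-10,-29,-22],[0,8.0,0]],[[-7,-29,-23],[0,8.0,0]],[[-3,-28,-24],[0,8.0,0]],[[0,-29,-24],[0,8.0,0]],[[4,-28,-24],[0,8.0,0]],[[7,-29,-24],[0,8.0,0]],[[10,-28,-22],[0,8.0,0]],[[15,11,-15],[0,6.5,0]],[[17,11,-13],[0,6.5,0]],[[19,11,-10],[0,6.5,0]]]
[[[19,12,-8],[0,6.5,0]]]
end [ 451.40500628 -232.40880491  223.08866084] -86.01920489099427
```

carry_out([
  [[0,-44,0],[0,0,0]],
  [[-1,-43,0],[0,0,0]],
  [[-10,-29,-22],[0,8.0,0]],
  [[-7,-29,-23],[0,8.0,0]],
  [[-3,-28,-24],[0,8.0,0]],
  [[0,-29,-24],[0,8.0,0]],
  [[4,-28,-24],[0,8.0,0]],
  [[7,-29,-24],[0,8.0,0]],
  [[10,-28,-22],[0,8.0,0]],
  [[15,11,-15],[0,6.5,0]],
  [[17,11,-13],[0,6.5,0]],
  [[19,12,-9],[0,8.5,0]],
], jaw=0.7)

```text
time_s: 11.35
tool_pos: [0.456, -0.2128, 0.2332]
tool_rot: [-89.9, 0.0, -81.8]
force: [1.1, -0.7, 0.1]
grip_width: 0.0608
```

Run:
```python
from h import *
st()
tplan([(.451,-.2326,.156,-86)])
```

```text
11.35 [ 0.456  -0.2128  0.2332] [-8.993e+01  3.000e-02 -8.181e+01] F [ 1.1 -0.7  0.1] w 0.0608
[[[6,36,-3],[0,1.4,0]],[[7,36,-2],[0,1.4,0]],[[6,37,-2],[0,1.4,0]]]
end [ 451.28674907 -232.49299994  124.22787574] -86.0134360273935
```

carry_out([
  [[19,0,-7],[0,4.2,0]],
  [[0,36,0],[0,0,0]],
  [[0,36,0],[0,0,0]],
  [[0,37,0],[0,0,0]],
  [[0,0,0],[0,0,0]],
])

```text
time_s: 11.85
tool_pos: [0.4485, -0.2307, 0.1207]
tool_rot: [-90.5, 0.1, -85.7]
force: [-0.7, 1.4, -0.2]
grip_width: 0.061
```

carry_out([
  [[0,0,0],[0,0,0]],
  [[0,0,0],[0,0,0]],
  [[0,0,0],[0,0,0]],
  [[0,0,0],[0,0,0]],
  [[0,0,0],[0,0,0]],
  [[0,0,0],[0,0,0]],
  [[0,0,0],[0,0,0]],
  [[0,0,0],[0,0,0]],
], jaw=0, squeeze=12)

```text
time_s: 12.65
tool_pos: [0.4525, -0.232, 0.1251]
tool_rot: [-89.9, -0.0, -85.7]
force: [-0.7, 0.7, 5.1]
grip_width: 0.0261
```

Run:
```python
from h import *
st()
a=env.read_camera('scene'); a=(255*(a/255.)**.45).astype(np.uint8); crop(a,205,90,305,200,6,'s11.png')
st()
```

```text
12.65 [ 0.4525 -0.232   0.1251] [-8.994e+01 -1.000e-02 -8.573e+01] F [-0.7  0.7  5.1] w 0.0261
12.7 [ 0.4525 -0.232   0.1251] [-8.994e+01 -1.000e-02 -8.572e+01] F [-0.3 -0.3  5.9] w 0.0259
```

View pics/s11.png

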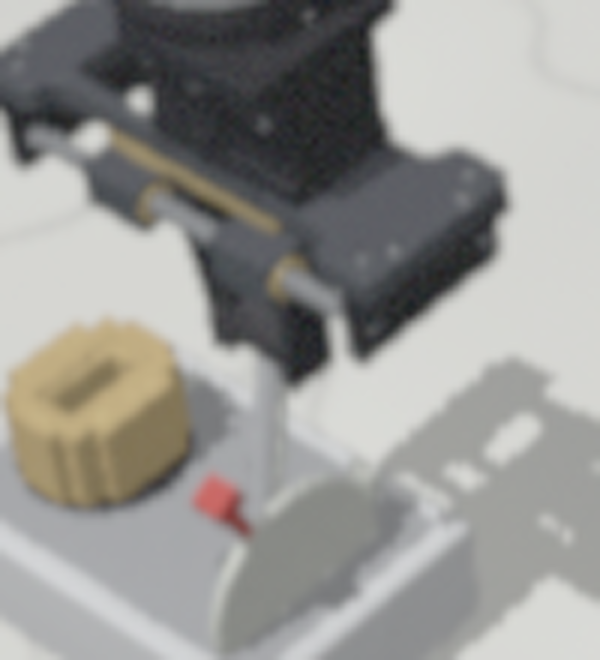

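carry_out([
  [[0,2,-10],[0,0,0]],
  [[0,3,-11],[0,0,0]],
  [[0,4,-10],[0,0,0]],
  [[0,5,-10],[0,0,0]],
  [[0,6,-9],[0,0,0]],
  [[0,7,-9],[0,0,0]],
  [[0,0,0],[0,0,0]],
])

```text
time_s: 13.4
tool_pos: [0.3964, -0.2358, 0.0988]
tool_rot: [-89.5, -0.0, -85.7]
force: [8.3, 0.7, 2.7]
grip_width: 0.0258
```

carry_out([
  [[0,2,-2],[0,0,0]],
  [[0,0,0],[0,0,0]],
])

```text
time_s: 13.6
tool_pos: [0.3958, -0.2359, 0.0981]
tool_rot: [-89.4, -0.0, -85.7]
force: [8.0, 3.2, 11.3]
grip_width: 0.0259
```

Run:
```python
from h import *
st()
a=env.read_camera('scene'); a=(255*(a/255.)**.45).astype(np.uint8); crop(a,205,90,305,200,6,'s12.png')
```

```text
13.6 [ 0.3958 -0.2359  0.0981] [-8.941e+01 -2.000e-02 -8.565e+01] F [ 8.   3.2 11.3] w 0.0259
```

View pics/s12.png

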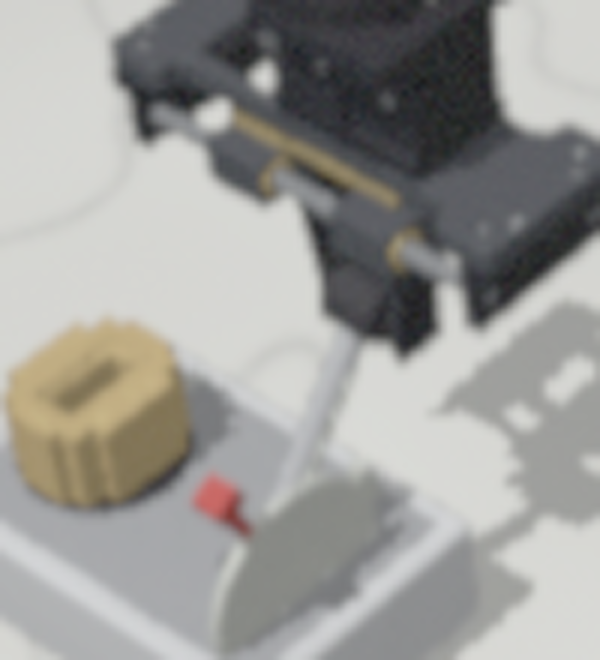

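carry_out([
  [[0,3,-3],[0,0,0]],
  [[0,0,0],[0,0,0]],
], squeeze=20)

```text
time_s: 13.85
tool_pos: [0.3953, -0.236, 0.097]
tool_rot: [-89.2, -0.0, -85.6]
force: [8.6, 4.6, 21.4]
grip_width: 0.0257
```

carry_out([
  [[0,2,-2],[0,0,0]],
  [[0,0,0],[0,0,0]],
])

```text
time_s: 14.05
tool_pos: [0.3945, -0.2361, 0.0959]
tool_rot: [-89.0, -0.0, -85.6]
force: [8.1, 6.4, 25.8]
grip_width: 0.0259
```

carry_out([
  [[0,-1,1],[0,0,0]],
  [[0,0,0],[0,0,0]],
  [[0,0,0],[0,0,0]],
  [[0,0,0],[0,0,0]],
  [[0,-40,0],[0,0,0]],
  [[0,-45,0],[0,0,0]],
  [[0,-45,0],[0,0,0]],
], jaw=0.6)

```text
time_s: 14.75
tool_pos: [0.3858, -0.2367, 0.2222]
tool_rot: [-90.1, 0.0, -85.8]
force: [1.5, -0.3, -0.7]
grip_width: 0.0523
```

Run:
```python
from h import *
st()
a=env.read_camera('scene'); a=(255*(a/255.)**.45).astype(np.uint8); crop(a,185,110,305,210,6,'s13.png')
for f in (0,.05,.1):
    X=np.array([.4625,-.232,.065])+.11*np.array([-np.sin(.7-f)*.9976,-np.sin(.7-f)*.0698,np.cos(.7-f)]); print(f,(proj('scene',[X])+.5-[185,110])*6)
```

```text
14.75 [ 0.3858 -0.2367  0.2222] [-9.013e+01  3.000e-02 -8.575e+01] F [ 1.5 -0.3 -0.7] w 0.0523
0 [[503.88713733 166.37090594]]
0.05 [[495.64399823 165.50873595]]
0.1 [[487.09860472 165.30282828]]
```

View pics/s13.png

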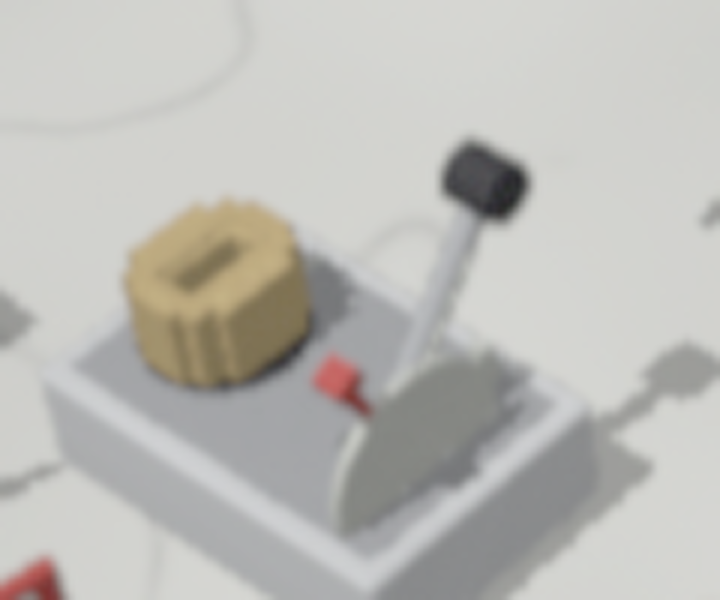

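Run:
```python
from h import *
print(tri([[141.2,196.9],[172.4,182.5]],[[487,205],[488,247.5]]))
st(); print(np.round(env.get_obs()['qpos'],1))
tplan([(.48,-.22,.27,-60),(.60,-.245,.25,0),(.6362,-.258,.19,84.5)])
```

```text
[[ 0.68312434 -0.36126425  0.08811499]
 [ 0.58757049 -0.38511657  0.04505954]]
14.8 [ 0.39   -0.2384  0.2295] [-89.49  -0.14 -85.77] F [ 3.4 -1.7  5.2] w 0.0519
[-24.  -12.7  45.8 107.3   9.1  81.2 -66. ]
[[[-3,-2,23],[0,-6.4,0]],[[0,-2,23],[0,-6.5,0]],[[2,-3,23],[0,-6.4,0]],[[5,-2,22],[0,-6.5,0]],[[10,2,11],[0,-7.5,0]],[[12,3,10],[0,-7.5,0]],[[13,2,8],[0,-7.5,0]],[[14,3,7],[0,-7.5,0]],[[14,2,5],[0,-7.5,0]],[[15,3,3],[0,-7.5,0]],[[15,2,1],[0,-7.5,0]],[[16,3,-1],[0,-7.5,0]]]
[[[3,5,-1],[0,-7.7,0]],[[3,5,-2],[0,-7.7,0]],[[3,6,-2],[0,-7.7,0]],[[3,5,-2],[0,-7.7,0]],[[2,6,-3],[0,-7.7,0]],[[2,5,-3],[0,-7.7,0]],[[1,6,-3],[0,-7.7,0]],[[1,5,-3],[0,-7.6,0]],[[1,6,-4],[0,-7.7,0]],[[0,5,-3],[0,-7.6,0]],[[-1,6,-4],[0,-7.7,0]]]
end [ 636.39931691 -258.38421267  158.49033981] 84.531177778573
```

carry_out([
  [[-3,-2,23],[0,-6.4,0]],
  [[0,-2,23],[0,-6.5,0]],
  [[2,-3,23],[0,-6.4,0]],
  [[5,-2,22],[0,-6.5,0]],
  [[10,2,11],[0,-7.5,0]],
  [[12,3,10],[0,-7.5,0]],
  [[13,2,8],[0,-7.5,0]],
  [[14,3,7],[0,-7.5,0]],
  [[14,2,5],[0,-7.5,0]],
  [[15,3,3],[0,-7.5,0]],
  [[15,2,1],[0,-7.5,0]],
  [[16,3,-1],[0,-7.5,0]],
])

```text
time_s: 16.0
tool_pos: [0.5972, -0.2436, 0.2091]
tool_rot: [-90.0, 0.1, 0.4]
force: [-0.9, -0.2, 0.7]
grip_width: 0.0525
```

Run:
```python
from h import *
st(); print(np.round(env.get_obs()['qpos'],1))
a=env.read_camera('scene');b=env.read_camera('top')
crop(a,185,110,305,210,6,'s14.png'); crop(b,395,245,500,335,6,'t14.png')
tplan([(.6362,-.258,.19,85)])
```

```text
16.0 [ 0.5972 -0.2436  0.2091] [-89.99   0.13   0.35] F [-0.9 -0.2  0.7] w 0.0525
[-14.1  21.2  44.6  83.7 -14.9  81.3  31.2]
[[[3,5,-1],[0,-7.7,0]],[[3,4,-2],[0,-7.7,0]],[[3,5,-2],[0,-7.7,0]],[[3,4,-3],[0,-7.7,0]],[[2,5,-3],[0,-7.7,0]],[[2,4,-3],[0,-7.7,0]],[[1,5,-4],[0,-7.7,0]],[[1,4,-4],[0,-7.7,0]],[[1,5,-4],[0,-7.7,0]],[[0,4,-4],[0,-7.8,0]],[[0,5,-3],[0,-7.7,0]]]
end [ 636.15034888 -257.58480626  158.298279  ] 84.95160987563851
```

View pics/s14.png

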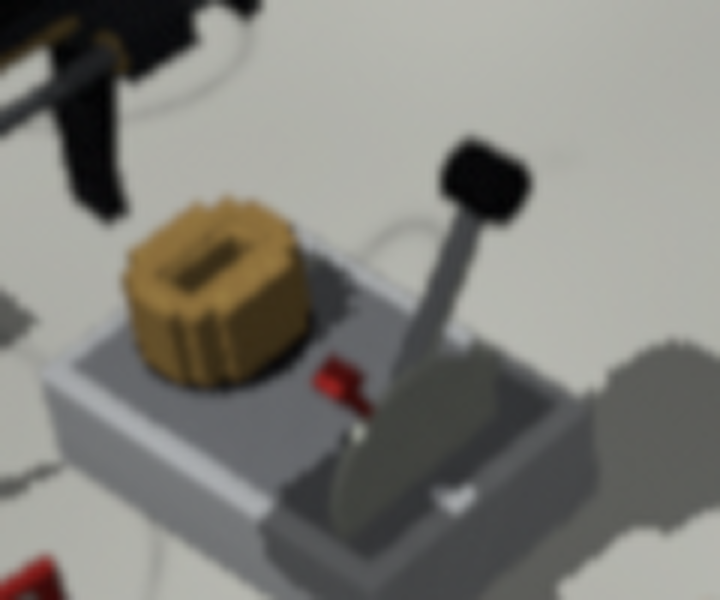

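View pics/t14.png

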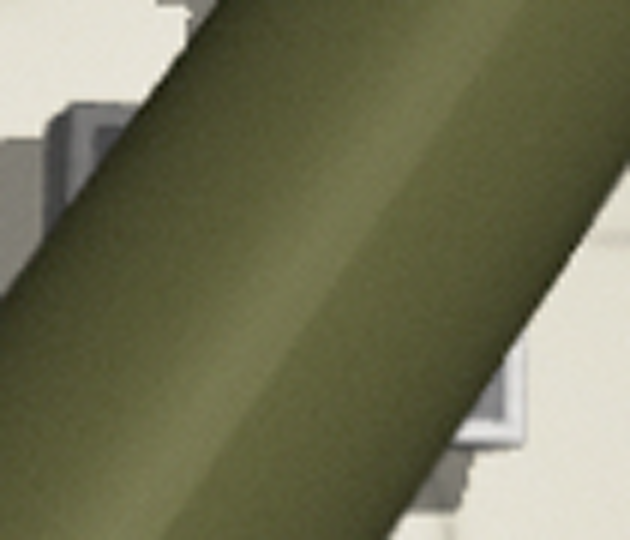

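Run:
```python
from h import *
yaw=np.radians(4)
ax=np.array([np.cos(yaw),np.sin(yaw),0]);ay=np.array([-np.sin(yaw),np.cos(yaw),0])
P=np.array([.4625,-.232,.065])
def pl(uv,off=0):
    o,d=ray('scene',[uv]);d=d[0];s=((P+off*ay-o)@ay)/(d@ay);X=o+s*d-P;return np.round([X@ax*1000,X[2]*1000],1)
k=lambda x,y,s,o:[(x+.5)/s-.5+o[0],(y+.5)/s-.5+o[1]]
print('knob now',pl(k(485,180,6,(185,110))))
print('knob init',pl(k(575,102,4.4,(120,120))))
print('marker cube', pl(k(337,378,6,(185,110)),.016), pl(k(335,382,6,(185,110)),.016))
print('quadrant top edge', pl(k(455,350,6,(185,110)),.016),'front end',pl(k(495,358,6,(185,110)),.016),'rear end',pl(k(335,535,6,(185,110)),.016))
```

```text
knob now [-60.4  84.3]
knob init [-13.3 107.9]
marker cube [41.2 66.8] [42.4 65.7]
quadrant top edge [-19.2  34.6] front end [-39.7  14.3] rear end [55.4 -8.1]
```

carry_out([
  [[3,5,-1],[0,-7.7,0]],
  [[3,4,-2],[0,-7.7,0]],
  [[3,5,-2],[0,-7.7,0]],
  [[3,4,-3],[0,-7.7,0]],
  [[2,5,-3],[0,-7.7,0]],
  [[2,4,-3],[0,-7.7,0]],
  [[1,5,-4],[0,-7.7,0]],
  [[1,4,-4],[0,-7.7,0]],
  [[1,5,-4],[0,-7.7,0]],
  [[0,4,-4],[0,-7.8,0]],
  [[0,5,-3],[0,-7.7,0]],
  [[0,0,0],[0,0,0]],
])

```text
time_s: 17.3
tool_pos: [0.6345, -0.2578, 0.1593]
tool_rot: [-89.9, -0.0, 84.7]
force: [0.2, 0.4, -0.6]
grip_width: 0.0522
```

Run:
```python
from h import *
st(); print(np.round(env.get_obs()['qpos'],1))
a=env.read_camera('scene');b=env.read_camera('top')
o=env.get_obs();p=proj('scene',[np.array(o['tool_pos'])+[0,0,ZB]])[0];print(p)
a=np.ascontiguousarray((255*(a/255.)**.5).astype(np.uint8)); cv2.circle(a,tuple(np.round(p).astype(int)),1,(0,255,0),-1)
crop(a,120,120,240,260,5,'s15.png')
tplan([(.6362,-.258,.055,85)])
```

```text
17.3 [ 0.6345 -0.2578  0.1593] [-8.985e+01 -2.000e-02  8.474e+01] F [ 0.2  0.4 -0.6] w 0.0522
[ -1.   25.2  28.7  80.8 -12.1  77.2 112.9]
[175.70357184 175.20694015]
[[[0,46,0],[0,-0.1,0]],[[0,45,-1],[0,-0.2,0]],[[0,46,0],[0,-0.1,0]]]
end [ 635.89052902 -258.024635     23.25366121] 84.9839379201001
```

View pics/s15.png

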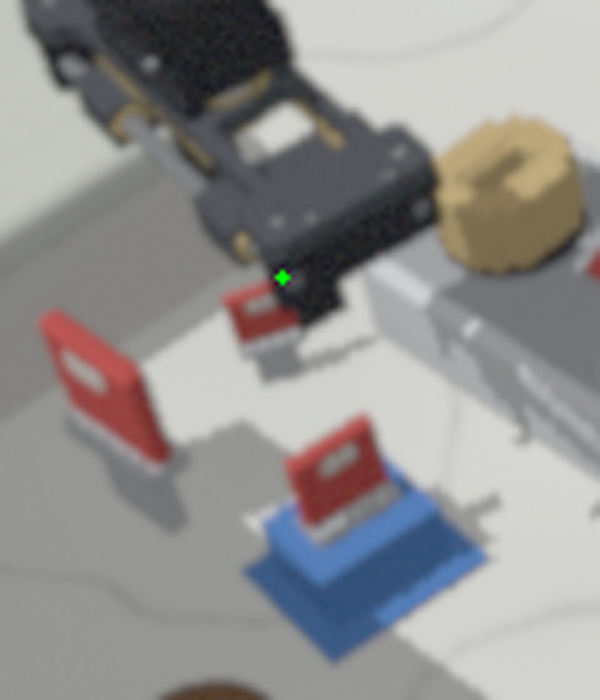

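carry_out([
  [[0,45,-1],[0,-0.4,0]],
  [[0,43,0],[0,0,0]],
  [[0,0,0],[0,0,0]],
])

```text
time_s: 17.7
tool_pos: [0.6319, -0.2555, 0.0662]
tool_rot: [-89.3, -0.2, 85.1]
force: [-1.2, -0.2, -0.2]
grip_width: 0.0522
```

Run:
```python
from h import *
st()
a=env.read_camera('scene');b=env.read_camera('top')
st()
o=env.get_obs();p=proj('scene',[np.array(o['tool_pos'])+[0,0,ZB]])[0];print(p)
I=np.ascontiguousarray((255*(a/255.)**.5).astype(np.uint8))
x0,y0,x1,y1=140,150,230,250;k=7
I=cv2.resize(I[y0:y1,x0:x1,::-1],None,fx=k,fy=k,interpolation=cv2.INTER_CUBIC)
R=Rn.from_euler('xyz',o['tool_rot'],degrees=True).as_matrix()
T=np.array(o['tool_pos'])+[0,0,ZB]
for sx in(1,-1):
    w=.026
    X=np.array([[sx*w,0,.0095],[sx*(w+.008),0,.0095],[sx*(w+.008),0,-.0095],[sx*w,0,-.0095]])@R.T+T
    p=(proj('scene',X)+.5-[x0,y0])*k-.5; cv2.polylines(I,[np.round(p).astype(np.int32)],True,(0,255,0),1,cv2.LINE_AA)
cv2.imwrite('pics/s16.png',I)
```

```text
17.7 [ 0.6319 -0.2555  0.0662] [-89.33  -0.17  85.1 ] F [-1.2 -0.2 -0.2] w 0.0522
17.8 [ 0.6364 -0.2578  0.073 ] [-8.994e+01  1.000e-02  8.517e+01] F [ 1.1 -0.6  0.1] w 0.0524
[183.54730306 203.48809545]
```

View pics/s16.png

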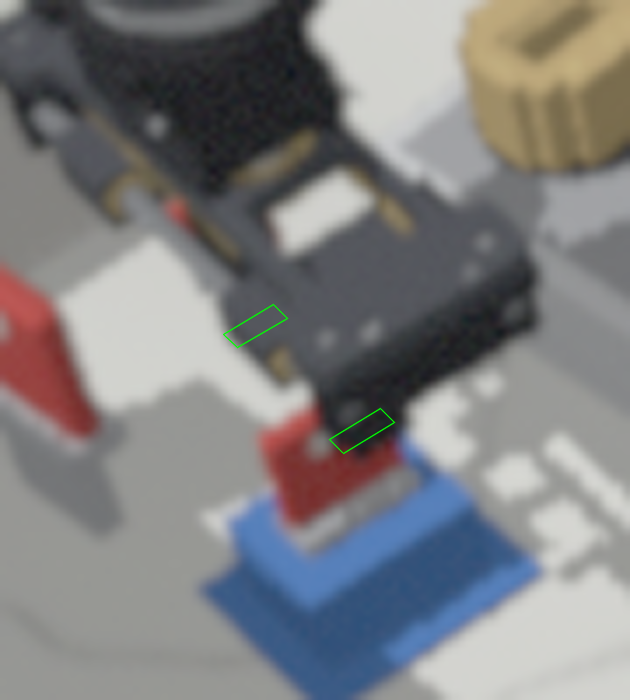

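carry_out([
  [[0,25,0],[0,0,0]],
  [[0,25,0],[0,0,0]],
  [[0,0,0],[0,0,0]],
])

```text
time_s: 18.1
tool_pos: [0.6362, -0.2575, 0.0224]
tool_rot: [-89.9, -0.0, 85.2]
force: [-0.7, 1.8, -0.3]
grip_width: 0.052
```

carry_out([
  [[0,0,0],[0,0,0]],
  [[0,0,0],[0,0,0]],
  [[0,0,0],[0,0,0]],
  [[0,0,0],[0,0,0]],
  [[0,0,0],[0,0,0]],
  [[0,0,0],[0,0,0]],
  [[0,0,0],[0,0,0]],
  [[0,0,0],[0,0,0]],
], jaw=0, squeeze=30)

```text
time_s: 18.9
tool_pos: [0.6369, -0.2577, 0.0227]
tool_rot: [-90.0, -0.0, 85.3]
force: [-0.4, 0.4, 1.5]
grip_width: 0.0097
```

Run:
```python
from h import *
st()
a=env.read_camera('scene');I=np.ascontiguousarray((255*(a/255.)**.5).astype(np.uint8));crop(I,140,150,230,250,6,'s17.png')
st()
```

```text
18.9 [ 0.6369 -0.2577  0.0227] [-9.001e+01 -1.000e-02  8.529e+01] F [-0.4  0.4  1.5] w 0.0097
18.95 [ 0.6369 -0.2577  0.0227] [-9.001e+01 -1.000e-02  8.529e+01] F [0.2 0.7 1.2] w 0.0098
```

View pics/s17.png

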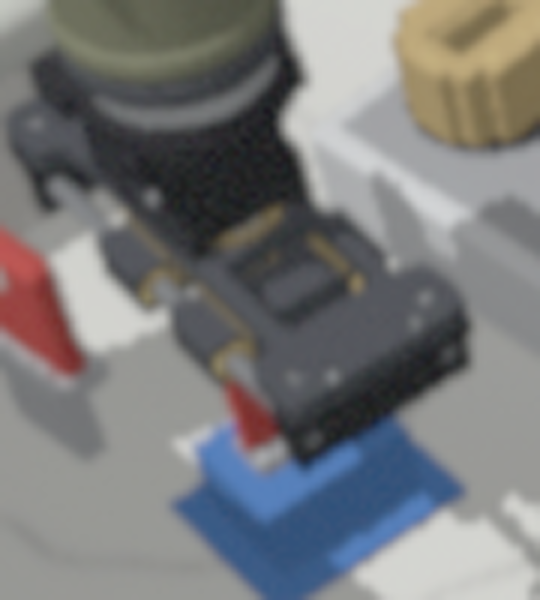

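carry_out([
  [[0,-15,0],[0,0,0]],
  [[0,-25,0],[0,0,0]],
  [[0,-40,0],[0,0,0]],
  [[0,-45,0],[0,0,0]],
  [[0,-15,0],[0,0,0]],
  [[0,0,0],[0,0,0]],
  [[0,0,0],[0,0,0]],
], squeeze=40)

```text
time_s: 19.65
tool_pos: [0.6362, -0.2575, 0.1616]
tool_rot: [-89.9, -0.0, 85.3]
force: [-0.1, 0.5, -2.4]
grip_width: 0.0097
```

Run:
```python
from h import *
st()
a=env.read_camera('scene');b=env.read_camera('top')
I=np.ascontiguousarray((255*(a/255.)**.5).astype(np.uint8));crop(I,130,100,270,240,5,'s18.png')
I=np.ascontiguousarray((255*(b/255.)**.5).astype(np.uint8));crop(I,390,180,520,330,4,'t18.png')
st(); print(np.round(env.get_obs()['qpos'],1))
```

```text
19.65 [ 0.6362 -0.2575  0.1616] [-8.993e+01 -4.000e-02  8.528e+01] F [-0.1  0.5 -2.4] w 0.0097
19.75 [ 0.6355 -0.2571  0.1599] [-8.977e+01 -7.000e-02  8.529e+01] F [-0.   0.5  0.1] w 0.0099
[ -1.   25.3  28.7  80.6 -12.1  77.4 113.4]
```

View pics/s18.png

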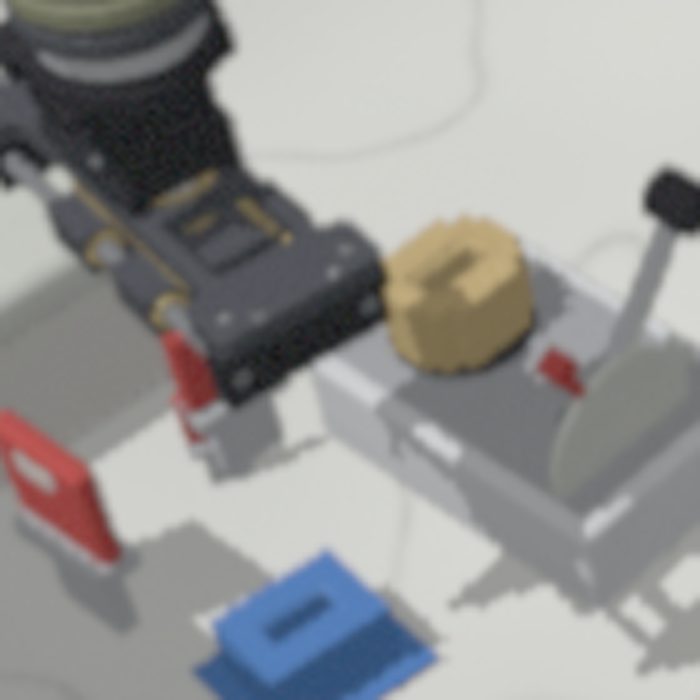

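View pics/t18.png

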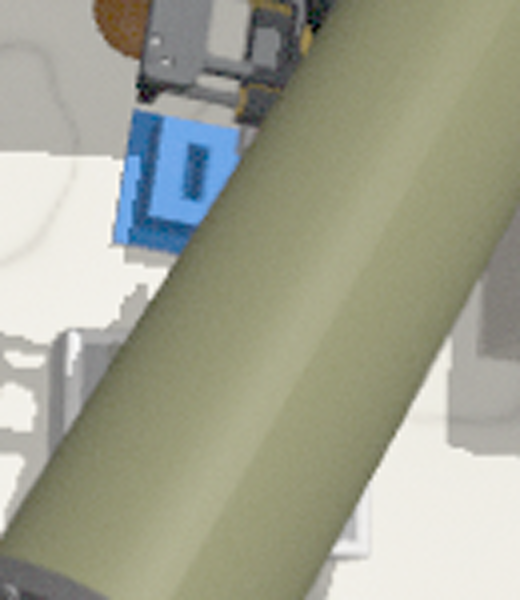

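Run:
```python
from h import *
k=lambda x,y,s,o:[(x+.5)/s-.5+o[0],(y+.5)/s-.5+o[1]]
print('rack s',atz('scene',[k(299,619,5,(130,100))],.040),'t',atz('top',[k(196,172,4,(390,180))],.040), tri([k(299,619,5,(130,100))],[k(196,172,4,(390,180))]))
s=cv2.imread('pics/scene0.png');t=cv2.imread('pics/top0.png')
# slot dark centroid in switch
for c,im,box,z in(('scene',s,(205,140,235,165),.096),('top',t,(462,280,478,302),.096)):
    x0,y0,x1,y1=box; g=im[y0:y1,x0:x1].astype(int); print(c); print(g[:,:,2])
```

```text
rack s [[ 0.63834846 -0.25461403  0.04      ]] t [[ 0.63750382 -0.25921674  0.04      ]] [[ 0.63754412 -0.25896612  0.03635008]]
scene
[[162 162 162 162 162 162 162 162 163 162 162 162 162 163 163 162 163 162
  162 162 162 163 163 163 163 162 162 162 163 163]
 [163 162 162 162 162 162 162 162 163 162 162 162 162 162 163 162 162 161
  161 162 162 162 162 163 163 163 162 163 163 163]
 [162 162 162 163 163 162 162 162 163 162 162 161 161 161 162 161 158 152
  152 157 159 158 159 161 162 163 163 163 163 163]
 [162 163 163 162 163 162 162 162 162 162 161 157 153 153 157 155 146 139
  140 146 147 144 146 153 158 161 162 162 163 163]
 [162 162 162 162 162 162 162 162 162 160 155 147 141 142 144 141 136 131
  131 134 134 132 134 141 148 154 159 162 163 163]
 [161 162 162 162 162 162 162 161 158 151 143 137 135 135 134 132 130 128
  127 128 130 130 130 133 137 143 150 157 161 162]
 [161 161 161 161 161 161 161 157 150 140 135 133 134 132 130 128 126 124
  124 125 127 129 130 130 131 133 138 144 150 157]
 [161 161 161 161 160 158 152 146 139 134 134 132 131 129 126 123 120 122
  126 127 127 12
[... 2939 characters left out ...]
  51  62 103 131 156 182 180]
 [192 184 185 182 166 102  31  52  53  52  58 104 133 155 183 181]
 [193 185 188 184 169 100  29  50  51  51  63 106 132 156 182 182]
 [193 186 185 183 167 101  33  53  54  52  65 109 133 157 182 179]
 [187 184 185 184 169 101  34  50  51  52  63 111 135 157 179 181]
 [189 188 184 184 167 101  35  54  53  55  64 109 136 157 182 183]
 [186 183 187 184 170 130  80  88  75  72  88 123 137 159 179 181]
 [165 187 186 184 174 162 151 155 155 150 147 148 143 161 182 184]
 [157 186 186 187 183 178 177 169 171 170 166 160 156 166 183 181]
 [156 187 188 187 183 183 182 179 178 178 179 180 179 180 182 184]
 [156 188 188 186 187 185 179 178 179 182 181 180 183 181 183 183]]
```

Run:
```python
from h import *
print(atz('top',[[470.5,289.5]],.096))
q=[.466,-.282];R=Rn.from_euler('z',4,degrees=True).as_matrix();print(R@[0,-.05,0]+[.466,-.282,0])
s=cv2.imread('pics/scene0.png')
x0,y0,x1,y1=200,135,245,170;k=16
for nm,c in(('a',[.4695,-.3319]),('b',[.4705,-.3329])):
    I=cv2.resize(s[y0:y1,x0:x1],None,fx=k,fy=k,interpolation=cv2.INTER_CUBIC)
    for hx,hy,z,col in((18,7,92,(255,0,255)),(22,11,96,(0,255,0))):
        X=np.array([[hx,hy,0],[hx,-hy,0],[-hx,-hy,0],[-hx,hy,0]])/1000@R.T+[c[0],c[1],z/1000]
        p=(proj('scene',X)+.5-[x0,y0])*k-.5; cv2.polylines(I,[np.round(p).astype(np.int32)],True,col,1,cv2.LINE_AA)
    cv2.imwrite(f'pics/sl_{nm}.png',I)
```

```text
[[ 0.47140504 -0.33291888  0.096     ]]
[ 0.46948782 -0.3318782   0.        ]
```

View pics/sl_a.png

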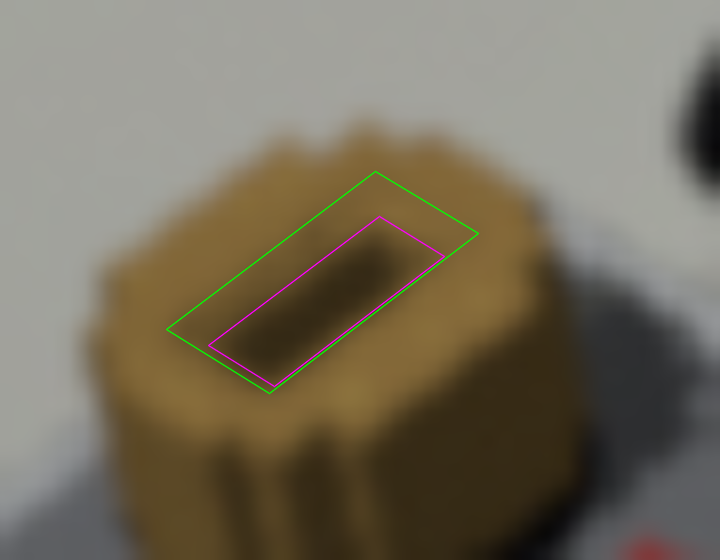

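Run:
```python
from h import *
plan([(.4695,-.3327,.160,94)],start=(.6362,-.2575,.1605,85.3))
```

```text
[[[-22,0,40],[0,-2.2,0]],[[-21,0,41],[0,-2.2,0]],[[-19,0,41],[0,-2.1,0]],[[-17,1,43],[0,-2.2,0]]]
end [ 469.11115263 -332.46743914  159.5       ] 94.0
```

carry_out([
  [[-11,0,20],[0,-1.2,0]],
  [[-22,0,40],[0,-2.0,0]],
  [[-20,0,41],[0,-2.1,0]],
  [[-17,0,42],[0,-2.2,0]],
  [[-9,0,22],[0,-1.2,0]],
  [[0,0,0],[0,0,0]],
  [[0,0,0],[0,0,0]],
  [[0,0,0],[0,0,0]],
])

```text
time_s: 20.55
tool_pos: [0.4707, -0.3317, 0.1615]
tool_rot: [-89.9, -0.1, 94.1]
force: [-0.0, 0.5, -1.1]
grip_width: 0.0094
```

Run:
```python
from h import *
st()
a=env.read_camera('scene');b=env.read_camera('top')
I=np.ascontiguousarray((255*(a/255.)**.5).astype(np.uint8));crop(I,180,80,290,200,6,'s19.png')
st(); print(np.round(env.get_obs()['qpos'],1))
```

```text
20.55 [ 0.4707 -0.3317  0.1615] [-8.994e+01 -6.000e-02  9.409e+01] F [-0.   0.5 -1.1] w 0.0094
20.65 [ 0.4708 -0.3318  0.1618] [-8.994e+01 -3.000e-02  9.412e+01] F [-0.5  0.9 -1.3] w 0.0094
[  4.7  11.1  31.7  97.3  -6.1  73.4 131.8]
```

View pics/s19.png

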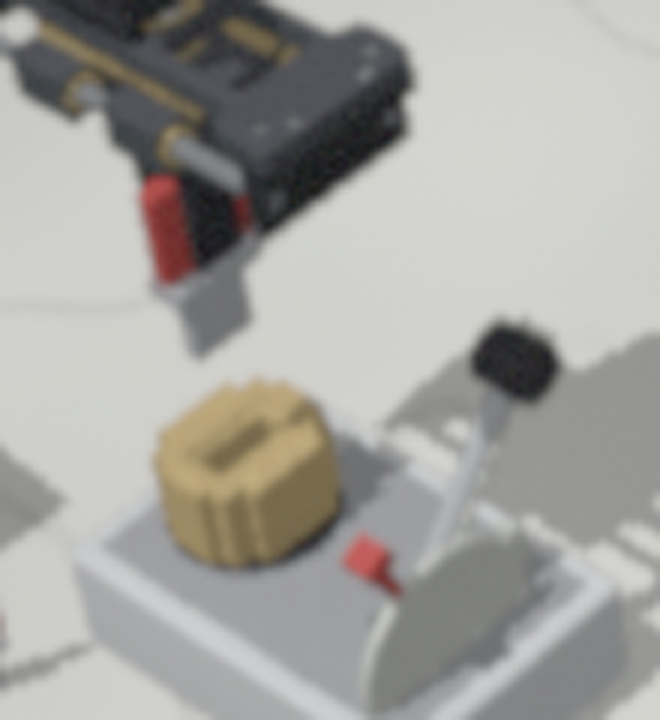

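Run:
```python
from h import *
a=env.read_camera('scene')
o=env.get_obs();T=np.array(o['tool_pos']);yaw=o['tool_rot'][2]-90
R=Rn.from_euler('z',yaw,degrees=True).as_matrix()
I=np.ascontiguousarray((255*(a/255.)**.5).astype(np.uint8))
x0,y0,x1,y1=190,95,250,165;k=10
I=cv2.resize(I[y0:y1,x0:x1,::-1],None,fx=k,fy=k,interpolation=cv2.INTER_CUBIC)
for hx,hy,z,col in((15,4,0,(0,255,0)),(22,9,32,(255,0,0)),(22,9,40,(255,0,0)),(23,5,84,(0,255,255))):
    X=np.array([[hx,hy,0],[hx,-hy,0],[-hx,-hy,0],[-hx,hy,0]])/1000@R.T+[T[0],T[1],T[2]-.0147+z/1000]
    p=(proj('scene',X)+.5-[x0,y0])*k-.5; cv2.polylines(I,[np.round(p).astype(np.int32)],True,col,1,cv2.LINE_AA)
cv2.imwrite('pics/s20.png',I); st()
```

```text
20.7 [ 0.4707 -0.332   0.1619] [-8.995e+01 -2.000e-02  9.411e+01] F [-0.7  0.4 -1.2] w 0.0097
```

View pics/s20.png

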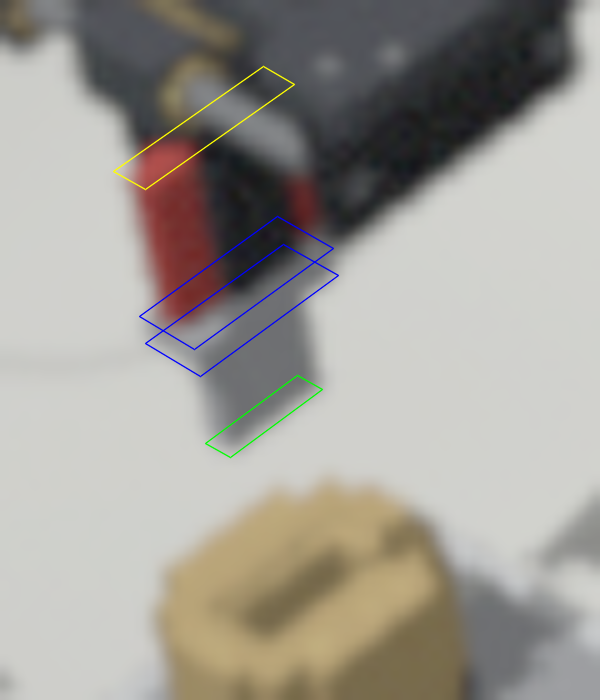

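carry_out([
  [[1,20,0],[0,0,0]],
  [[0,20,0],[0,0,0]],
  [[0,0,0],[0,0,0]],
])

```text
time_s: 21.0
tool_pos: [0.4685, -0.3302, 0.1196]
tool_rot: [-89.7, -0.2, 94.1]
force: [-0.9, 0.5, -0.6]
grip_width: 0.0098
```

carry_out([
  [[0,4,0],[0,0,0]],
  [[0,4,0],[0,0,0]],
  [[0,4,0],[0,0,0]],
  [[0,3,0],[0,0,0]],
  [[0,0,0],[0,0,0]],
])

```text
time_s: 21.5
tool_pos: [0.4696, -0.332, 0.1073]
tool_rot: [-90.0, -0.0, 94.0]
force: [0.6, -0.5, -0.2]
grip_width: 0.0095
```

carry_out([
  [[0,4,0],[0,0,0]],
  [[0,4,0],[0,0,0]],
  [[0,4,0],[0,0,0]],
  [[0,0,0],[0,0,0]],
])

```text
time_s: 21.9
tool_pos: [0.4693, -0.3317, 0.0948]
tool_rot: [-89.9, -0.0, 94.0]
force: [0.7, 0.3, -0.8]
grip_width: 0.0096
```

carry_out([
  [[0,4,0],[0,0,0]],
  [[0,4,0],[0,0,0]],
  [[0,4,0],[0,0,0]],
  [[0,0,0],[0,0,0]],
])

```text
time_s: 22.3
tool_pos: [0.4693, -0.3318, 0.0827]
tool_rot: [-89.9, -0.0, 94.0]
force: [0.2, 0.4, -1.5]
grip_width: 0.0095
```

carry_out([
  [[0,2,0],[0,0,0]],
  [[0,2,0],[0,0,0]],
  [[0,0,0],[0,0,0]],
])

```text
time_s: 22.6
tool_pos: [0.4696, -0.3319, 0.0792]
tool_rot: [-90.0, -0.0, 94.0]
force: [-0.4, 0.6, -0.6]
grip_width: 0.0097
```

carry_out([
  [[0,1,0],[0,0,0]],
  [[0,1,0],[0,0,0]],
  [[0,0,0],[0,0,0]],
])

```text
time_s: 22.9
tool_pos: [0.4699, -0.3322, 0.0786]
tool_rot: [-90.0, -0.0, 94.0]
force: [-2.0, 1.4, 4.7]
grip_width: 0.0097
```

carry_out([
  [[0,0,0],[0,8.0,0]],
  [[0,0,0],[0,8.0,0]],
  [[0,0,0],[0,8.0,0]],
  [[0,0,0],[0,8.0,0]],
  [[0,0,0],[0,8.0,0]],
  [[0,0,0],[0,8.0,0]],
  [[0,0,0],[0,8.0,0]],
  [[0,0,0],[0,8.0,0]],
  [[0,0,0],[0,8.0,0]],
  [[0,0,0],[0,8.0,0]],
  [[0,0,0],[0,8.0,0]],
  [[0,0,0],[0,0,0]],
])

```text
time_s: 24.1
tool_pos: [0.4706, -0.3315, 0.0786]
tool_rot: [-90.0, -0.1, 5.8]
force: [-0.5, 2.7, 5.5]
grip_width: 0.0101
```

Run:
```python
from h import *
st(); o=env.get_obs(); print(np.round(o['qpos'],1),np.round(o['wrist_torque'],3))
```

```text
24.1 [ 0.4706 -0.3315  0.0786] [-8.995e+01 -7.000e-02  5.850e+00] F [-0.5  2.7  5.5] w 0.0101
[ -5.4  17.5  44.7 103.2 -13.6  64.8  49.7] [0.355 0.234 0.012]
```

carry_out([
  [[0,0,0],[0,4,0]],
  [[0,0,0],[0,4,0]],
  [[0,0,0],[0,0,0]],
])

```text
time_s: 24.4
tool_pos: [0.4706, -0.3315, 0.0786]
tool_rot: [-89.9, -0.1, -2.1]
force: [-1.1, 2.1, 6.0]
grip_width: 0.0093
```

Run:
```python
from h import *
st(); o=env.get_obs(); print(np.round(o['qpos'],1),np.round(o['wrist_torque'],3))
```

```text
24.4 [ 0.4706 -0.3315  0.0786] [-8.994e+01 -7.000e-02 -2.060e+00] F [-1.1  2.1  6. ] w 0.0093
[ -6.5  17.8  46.1 103.2 -14.2  64.9  42.2] [0.428 0.26  0.014]
```

carry_out([
  [[0,0,0],[0,3,0]],
  [[0,0,0],[0,3,0]],
  [[0,0,0],[0,0,0]],
])

```text
time_s: 24.7
tool_pos: [0.4705, -0.3315, 0.0786]
tool_rot: [-89.9, -0.1, -8.0]
force: [-0.9, 2.7, 6.0]
grip_width: 0.0099
```

Run:
```python
from h import *
st(); o=env.get_obs(); print(np.round(o['qpos'],1),np.round(o['wrist_torque'],3))
```

```text
24.7 [ 0.4705 -0.3315  0.0786] [-8.993e+01 -6.000e-02 -8.040e+00] F [-0.9  2.7  6. ] w 0.0099
[ -7.3  18.1  47.2 103.3 -14.7  64.9  36.7] [ 0.487  0.28  -0.012]
```

carry_out([
  [[0,0,0],[0,3,0]],
  [[0,0,0],[0,2,0]],
  [[0,0,0],[0,0,0]],
])

```text
time_s: 25.0
tool_pos: [0.4706, -0.3315, 0.0786]
tool_rot: [-90.0, -0.0, -12.9]
force: [-1.0, 3.0, 5.6]
grip_width: 0.0102
```

Run:
```python
from h import *
st(); o=env.get_obs(); print(np.round(o['qpos'],1),np.round(o['wrist_torque'],3))
a=env.read_camera('scene')
I=np.ascontiguousarray((255*(a/255.)**.5).astype(np.uint8));crop(I,185,110,285,210,7,'s21.png')
```

```text
25.0 [ 0.4706 -0.3315  0.0786] [-8.997e+01 -4.000e-02 -1.287e+01] F [-1.   3.   5.6] w 0.0102
[ -8.   18.3  48.  103.3 -15.   65.   32.1] [0.358 0.402 0.801]
```

View pics/s21.png

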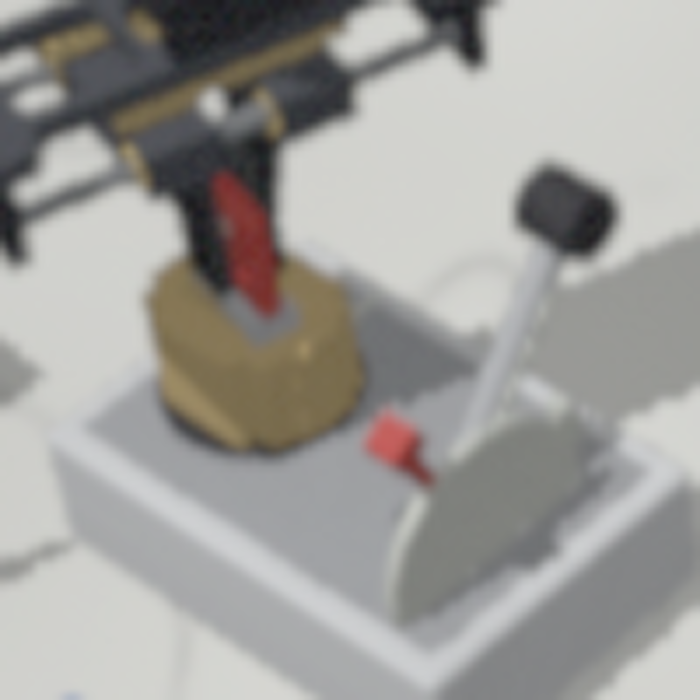

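carry_out([
  [[0,0,0],[0,-1.5,0]],
  [[0,0,0],[0,0,0]],
  [[0,0,0],[0,0,0]],
  [[0,0,0],[0,0,0]],
  [[0,0,0],[0,0,0]],
  [[0,0,0],[0,0,0]],
  [[0,0,0],[0,0,0]],
  [[0,-20,0],[0,0,0]],
  [[0,-45,0],[0,0,0]],
  [[0,-45,0],[0,0,0]],
  [[0,-30,0],[0,0,0]],
], jaw=0.5)

```text
time_s: 26.15
tool_pos: [0.4703, -0.3329, 0.2207]
tool_rot: [-90.0, -0.2, -11.5]
force: [0.1, -0.3, -0.2]
grip_width: 0.0436
```

Run:
```python
from h import *
st()
a=env.read_camera('scene')
I=np.ascontiguousarray((255*(a/255.)**.5).astype(np.uint8));crop(I,185,110,285,210,7,'s22.png')
tplan([(.50,-.18,.30,-10),(.49,-.06,.22,93)])
```

```text
26.15 [ 0.4703 -0.3329  0.2207] [-90.04  -0.19 -11.54] F [ 0.1 -0.3 -0.2] w 0.0436
[[[-1,-11,39],[0,-0.4,0]],[[-1,-11,39],[0,-0.4,0]],[[0,-11,39],[0,-0.4,0]],[[0,-10,40],[0,-0.3,0]],[[-2,6,9],[0,-7.9,0]],[[-1,6,9],[0,-7.9,0]],[[0,6,9],[0,-7.9,0]],[[1,6,9],[0,-7.9,0]],[[3,6,9],[0,-7.9,0]],[[4,6,8],[0,-7.9,0]],[[5,6,8],[0,-7.9,0]],[[6,6,7],[0,-8.0,0]]]
[[[7,6,6],[0,-7.9,0]],[[8,6,5],[0,-8.0,0]],[[8,7,4],[0,-7.9,0]],[[9,6,3],[0,-8.0,0]],[[10,7,2],[0,-7.9,0]]]
end [490.32560679 -59.569607   188.07573675] 92.96195687617313
```

View pics/s22.png

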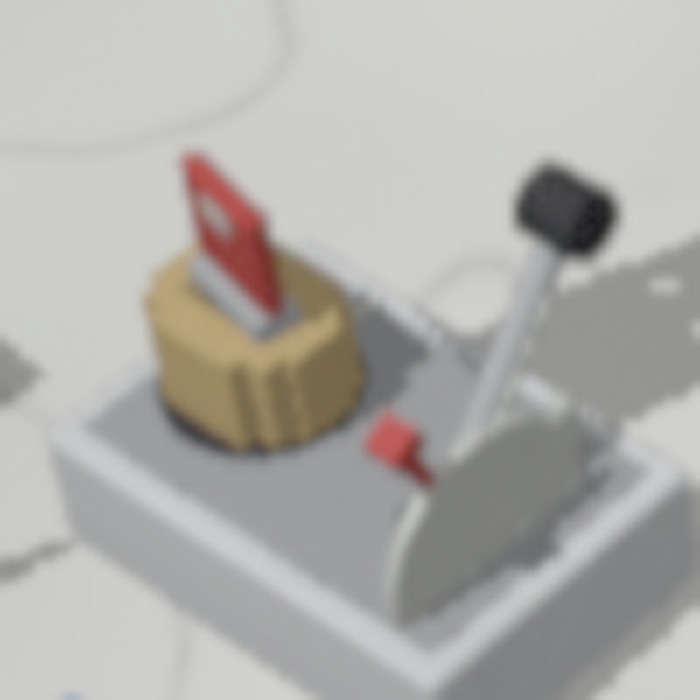

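```bash
cat >> h.py <<'E'
def waf(show=True):
    env.read_camera('scene');env.read_camera('top')
    S_=env.outline_of('scene','waffle1');T_=env.outline_of('top','waffle1');out=[]
    used=set()
    for b in S_:
        if not 700<b['mask'].sum()<1700: continue
        c=np.argwhere(b['mask']).mean(0)[::-1]; x=atz('scene',[c],.028)[0]
        q=None
        for d in T_:
            ct=np.argwhere(d['mask']).mean(0)[::-1]; xt=atz('top',[ct],.028)[0]
            if np.hypot(*(xt-x)[:2])<.03 and d['mask'].sum()>550: q=d
        y0=3
        m={'scene':b['mask']};cams=('scene',)
        if q is not None: m['top']=q['mask'];cams=('scene','top')
        r=fit(WAF,m,[x[0],x[1],y0],z=.012,cams=cams)
        print(round(float(b['p']),2),cams,np.round(r[0],4),round(float(r[1]),3),m['scene'].sum()); out.append(r[0])
    return out
E
python3 - <<'E'
from h import *
waf()
print(tri([[241,349],[290,395],[338,416],[175,296]],[[313,148],[262,146],[228,156],[391,164]]))
E
```

```text
0.97 ('scene', 'top') [0.4802 0.0467 3.8934] 0.07 1067
0.95 ('scene', 'top') [0.6106 0.0575 7.6857] 0.057 1233
0.92 ('scene', 'top') [ 0.4937 -0.0605  6.7895] 0.084 996
0.59 ('scene', 'top') [ 0.6189 -0.0488  6.9629] 0.093 1110
[[ 0.78013765  0.08168793  0.06695589]
 [ 0.77613146  0.21162443  0.0517749 ]
 [ 0.7420696   0.29794945  0.03838846]
 [ 0.78081058 -0.12634049  0.03143935]]
```

Run:
```python
from h import *
tplan([(.50,-.20,.28,30),(.4937,-.0605,.14,96)])
```

```text
[[[1,-6,27],[0,-8.3,0]],[[5,-6,27],[0,-8.3,0]],[[8,-7,26],[0,-8.3,0]],[[12,-6,24],[0,-8.3,0]],[[15,-7,22],[0,-8.3,0]],[[8,18,15],[0,-8.3,0]],[[10,17,14],[0,-8.2,0]],[[12,18,13],[0,-8.3,0]],[[14,17,11],[0,-8.2,0]],[[15,18,9],[0,-8.3,0]],[[16,17,6],[0,-8.2,0]],[[17,18,4],[0,-8.3,0]]]
[[[18,17,1],[0,-8.2,0]]]
end [493.47915836 -60.34185492 108.68764275] 95.99421168427216
```

carry_out([
  [[1,-6,27],[0,-8.3,0]],
  [[5,-6,27],[0,-8.3,0]],
  [[8,-7,26],[0,-8.3,0]],
  [[12,-6,24],[0,-8.3,0]],
  [[15,-7,22],[0,-8.3,0]],
  [[8,18,15],[0,-8.3,0]],
  [[10,17,14],[0,-8.2,0]],
  [[12,18,13],[0,-8.3,0]],
  [[14,17,11],[0,-8.2,0]],
  [[15,18,9],[0,-8.3,0]],
  [[16,17,6],[0,-8.2,0]],
  [[17,18,4],[0,-8.3,0]],
], jaw=0.95)

```text
time_s: 27.6
tool_pos: [0.4926, -0.0779, 0.1241]
tool_rot: [-89.8, 0.0, 88.1]
force: [0.6, 0.1, -0.2]
grip_width: 0.083
```

carry_out([
  [[18,0,1],[0,-8.2,0]],
  [[0,0,0],[0,0,0]],
  [[0,0,0],[0,0,0]],
])

```text
time_s: 27.9
tool_pos: [0.4932, -0.0613, 0.1257]
tool_rot: [-89.9, 0.0, 95.8]
force: [-0.5, -1.1, -0.1]
grip_width: 0.083
```

Run:
```python
from h import *
st(); print(np.round(env.get_obs()['qpos'],1))
tplan([(.4937,-.0605,.016,96)])
```

```text
27.9 [ 0.4932 -0.0613  0.1257] [-8.991e+01  3.000e-02  9.583e+01] F [-0.5 -1.1 -0.1] w 0.083
[-27.1   1.8  31.9 110.3  -1.   68.2 101. ]
[[[0,47,0],[0,-0.1,0]],[[0,47,0],[0,-0.0,0]],[[1,47,-1],[0,-0.1,0]]]
end [494.13956906 -60.16206663 -15.2906629 ] 96.02559625367091
```

carry_out([
  [[0,47,0],[0,0,0]],
  [[1,47,0],[0,0,0]],
  [[0,38,0],[0,0,0]],
  [[0,8,0],[0,0,0]],
  [[0,0,0],[0,0,0]],
])

```text
time_s: 28.4
tool_pos: [0.4928, -0.0611, -0.014]
tool_rot: [-89.9, 0.1, 95.8]
force: [-0.1, 0.1, -0.7]
grip_width: 0.0825
```

carry_out([
  [[0,0,0],[0,0,0]],
  [[0,0,0],[0,0,0]],
  [[0,0,0],[0,0,0]],
  [[0,0,0],[0,0,0]],
  [[0,0,0],[0,0,0]],
  [[0,0,0],[0,0,0]],
  [[0,0,0],[0,0,0]],
  [[0,0,0],[0,0,0]],
], jaw=0, squeeze=15)

```text
time_s: 29.2
tool_pos: [0.4941, -0.0597, -0.013]
tool_rot: [-90.0, -0.0, 96.0]
force: [-0.9, 0.4, 5.2]
grip_width: 0.0472
```

Run:
```python
from h import *
st()
tplan([(.494,-.06,.13,96),(.56,.12,.13,93),(.488,.329,.12,90)])
```

```text
29.2 [ 0.4941 -0.0597 -0.013 ] [-9.003e+01 -2.000e-02  9.599e+01] F [-0.9  0.4  5.2] w 0.0472
[[[0,-37,0],[0,-0.0,0]],[[0,-37,0],[0,-0.0,0]],[[0,-37,0],[0,-0.0,0]],[[43,0,-21],[0,0.7,0]],[[43,0,-21],[0,0.8,0]],[[44,0,-20],[0,0.7,0]],[[43,0,-19],[0,0.8,0]],[[43,2,12],[0,0.6,0]],[[42,2,13],[0,0.6,0]],[[42,2,13],[0,0.6,0]],[[42,2,14],[0,0.6,0]],[[42,2,13],[0,0.6,0]]]
end [488.50024114 328.52030775  88.01788555] 89.98994542618428
```

carry_out([
  [[0,-20,0],[0,0,0]],
  [[0,-40,0],[0,0,0]],
  [[0,-45,0],[0,0,0]],
  [[35,-6,-17],[0,0.7,0]],
  [[43,0,-21],[0,0.8,0]],
  [[44,0,-20],[0,0.7,0]],
  [[43,0,-19],[0,0.8,0]],
  [[43,2,10],[0,0.6,0]],
  [[42,2,13],[0,0.6,0]],
  [[42,2,13],[0,0.6,0]],
  [[42,2,14],[0,0.6,0]],
  [[42,2,13],[0,0.6,0]],
], squeeze=20)

```text
time_s: 30.4
tool_pos: [0.4858, 0.3214, 0.0868]
tool_rot: [-90.0, 0.0, 90.0]
force: [0.7, 0.5, -0.5]
grip_width: 0.0477
```

carry_out([
  [[8,0,2],[0,0,0]],
  [[0,0,0],[0,0,0]],
  [[0,0,0],[0,0,0]],
])

```text
time_s: 30.7
tool_pos: [0.4856, 0.3262, 0.0871]
tool_rot: [-90.0, 0.1, 89.9]
force: [0.0, -0.1, -0.8]
grip_width: 0.0478
```

Run:
```python
from h import *
st(); print(np.round(env.get_obs()['qpos'],1))
a=env.read_camera('scene')
crop(a,200,150,520,440,2.4,'s23.png')
tplan([(.488,.329,.022,90)])
```

```text
30.7 [0.4856 0.3262 0.0871] [-90.     0.1   89.91] F [ 0.  -0.1 -0.8] w 0.0478
[-52.2  14.9  18.1 100.6  -5.   65.3  57.4]
[[[1,32,-1],[0,-0.1,0]],[[1,32,0],[0,-0.0,0]],[[1,33,-1],[0,-0.1,0]]]
end [488.05190055 328.62249972  -9.70540546] 90.02354369604679
```

View pics/s23.png

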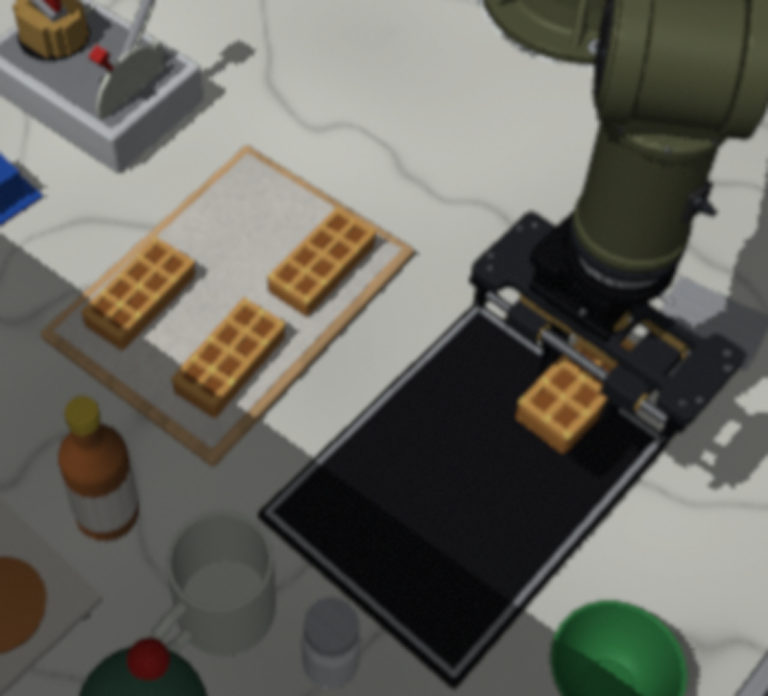

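carry_out([
  [[1,40,-2],[0,0,0]],
  [[1,40,0],[0,0,0]],
  [[0,15,0],[0,0,0]],
  [[0,3,0],[0,0,0]],
  [[0,0,0],[0,0,0]],
])

```text
time_s: 31.25
tool_pos: [0.4882, 0.3295, -0.0096]
tool_rot: [-90.1, -0.0, 89.9]
force: [0.6, -0.1, 0.0]
grip_width: 0.0481
```

carry_out([
  [[0,0,0],[0,0,0]],
  [[0,0,0],[0,0,0]],
  [[0,0,0],[0,0,0]],
  [[0,0,0],[0,0,0]],
  [[0,-20,0],[0,0,0]],
  [[0,-45,0],[0,0,0]],
  [[0,-40,0],[0,0,0]],
], jaw=0.75)

```text
time_s: 31.95
tool_pos: [0.4867, 0.3299, 0.0958]
tool_rot: [-90.0, 0.0, 90.0]
force: [0.8, 1.3, 0.1]
grip_width: 0.0649
```

Run:
```python
from h import *
st()
w=waf()
tplan([(.55,.20,.13,92),(.4802,.0475,.12,94)])
```

```text
31.95 [0.4867 0.3299 0.0958] [-8.998e+01  3.000e-02  8.999e+01] F [0.8 1.3 0.1] w 0.0649
0.96 ('scene', 'top') [ 0.6188 -0.0493  6.7388] 0.059 1207
0.96 ('scene', 'top') [0.4802 0.0469 4.5921] 0.073 1048
0.95 ('scene',) [0.4881 0.3297 0.1968] 0.053 1379
0.72 ('scene', 'top') [0.6115 0.0575 8.091 ] 0.067 1228
[[[-33,-1,-16],[0,-0.5,0]],[[-33,-1,-15],[0,-0.5,0]],[[-33,0,-15],[0,-0.5,0]],[[-33,-1,-15],[0,-0.5,0]],[[-37,3,19],[0,-0.5,0]],[[-37,2,19],[0,-0.5,0]],[[-37,3,20],[0,-0.5,0]],[[-37,2,19],[0,-0.5,0]]]
end [480.6029875   48.00720331  88.9454412 ] 93.99488753327994
```

carry_out([
  [[-30,0,0],[0,-0.5,0]],
  [[-46,0,1],[0,-0.6,0]],
  [[-46,0,1],[0,-0.6,0]],
  [[-46,0,2],[0,-0.6,0]],
  [[-46,0,3],[0,-0.6,0]],
  [[-45,0,3],[0,-0.7,0]],
  [[-24,0,2],[0,-0.7,0]],
  [[0,0,0],[0,0,0]],
  [[0,0,0],[0,0,0]],
], jaw=0.95)

```text
time_s: 33.05
tool_pos: [0.4823, 0.0468, 0.0935]
tool_rot: [-89.9, -0.0, 94.2]
force: [-0.1, 0.2, -0.2]
grip_width: 0.0826
```

Run:
```python
from h import *
st()
tplan([(.4802,.047,.018,94.3)])
```

```text
33.05 [0.4823 0.0468 0.0935] [-8.989e+01 -1.000e-02  9.422e+01] F [-0.1  0.2 -0.2] w 0.0826
[[[0,36,1],[0,-0.0,0]],[[0,35,1],[0,-0.0,0]],[[0,36,0],[0,-0.1,0]]]
end [480.28204763  46.63000628 -13.52908262] 94.31934305983641
```

carry_out([
  [[0,40,2],[0,0,0]],
  [[0,40,0],[0,0,0]],
  [[0,22,0],[0,0,0]],
  [[0,4,0],[0,0,0]],
  [[0,0,0],[0,0,0]],
])

```text
time_s: 33.55
tool_pos: [0.4806, 0.0476, -0.0121]
tool_rot: [-89.9, 0.0, 94.4]
force: [0.5, 0.7, -0.0]
grip_width: 0.0824
```

carry_out([
  [[0,0,0],[0,0,0]],
  [[0,0,0],[0,0,0]],
  [[0,0,0],[0,0,0]],
  [[0,0,0],[0,0,0]],
  [[0,0,0],[0,0,0]],
  [[0,0,0],[0,0,0]],
  [[0,0,0],[0,0,0]],
  [[0,0,0],[0,0,0]],
], jaw=0, squeeze=20)

```text
time_s: 34.35
tool_pos: [0.4815, 0.047, -0.011]
tool_rot: [-90.0, -0.0, 94.3]
force: [-1.1, 1.0, 4.9]
grip_width: 0.0482
```

Run:
```python
from h import *
st()
tplan([(.480,.047,.12,94.2),(.488,.229,.12,90)])
```

```text
34.35 [ 0.4815  0.047  -0.011 ] [-9.003e+01 -4.000e-02  9.429e+01] F [-1.1  1.   4.9] w 0.0482
[[[0,-33,1],[0,0.0,0]],[[0,-33,0],[0,0.0,0]],[[0,-34,1],[0,0.1,0]],[[45,0,-5],[0,1.0,0]],[[45,0,-5],[0,1.1,0]],[[46,0,-4],[0,1.0,0]],[[46,0,-3],[0,1.1,0]]]
end [488.19979367 229.45517638  88.95496459] 89.98561401362377
```

carry_out([
  [[0,-20,0],[0,0,0]],
  [[0,-40,0],[0,0,0]],
  [[0,-40,0],[0,0,0]],
  [[30,0,-3],[0,0.8,0]],
  [[45,0,-5],[0,1.1,0]],
  [[46,0,-4],[0,1.1,0]],
  [[46,0,-3],[0,1.1,0]],
  [[15,0,0],[0,0.2,0]],
  [[0,0,0],[0,0,0]],
  [[0,0,0],[0,0,0]],
])

```text
time_s: 35.35
tool_pos: [0.4882, 0.2272, 0.0879]
tool_rot: [-90.0, 0.1, 89.9]
force: [-0.3, -0.3, -1.2]
grip_width: 0.0474
```

Run:
```python
from h import *
st()
tplan([(.488,.229,.0225,90)])
```

```text
35.35 [0.4882 0.2272 0.0879] [-89.96   0.12  89.94] F [-0.3 -0.3 -1.2] w 0.0474
[[[1,32,0],[0,-0.0,0]],[[0,32,0],[0,-0.0,0]],[[1,33,0],[0,-0.1,0]]]
end [488.19410889 229.22923233  -9.06286945] 90.04497481903609
```

carry_out([
  [[1,40,0],[0,0,0]],
  [[1,40,0],[0,0,0]],
  [[0,15,0],[0,0,0]],
  [[0,3,0],[0,0,0]],
  [[0,0,0],[0,0,0]],
])

```text
time_s: 35.85
tool_pos: [0.4891, 0.2303, -0.0087]
tool_rot: [-90.0, -0.0, 89.9]
force: [0.6, 0.5, -0.8]
grip_width: 0.048
```

carry_out([
  [[0,0,0],[0,0,0]],
  [[0,0,0],[0,0,0]],
  [[0,0,0],[0,0,0]],
  [[0,0,0],[0,0,0]],
  [[0,-20,0],[0,0,0]],
  [[0,-45,0],[0,0,0]],
  [[0,-40,0],[0,0,0]],
], jaw=0.75)

```text
time_s: 36.55
tool_pos: [0.4879, 0.2309, 0.0969]
tool_rot: [-90.0, 0.0, 90.0]
force: [0.3, 0.2, 1.1]
grip_width: 0.0654
```

Run:
```python
from h import *
st()
w=waf()
tplan([(.6112,.0575,.12,97.8)])
```

```text
36.55 [0.4879 0.2309 0.0969] [-8.997e+01  3.000e-02  8.998e+01] F [0.3 0.2 1.1] w 0.0654
0.95 ('scene',) [0.4869 0.2298 0.5672] 0.062 1276
0.76 ('scene', 'top') [ 0.6183 -0.0507  6.7098] 0.075 1122
0.72 ('scene', 'top') [0.6107 0.0575 7.5978] 0.054 1321
0.61 ('scene',) [0.4883 0.3301 0.6755] 0.055 1363
[[[-35,2,-24],[0,-1.6,0]],[[-35,2,-24],[0,-1.6,0]],[[-36,1,-22],[0,-1.5,0]],[[-37,2,-22],[0,-1.6,0]],[[-38,1,-20],[0,-1.5,0]]]
end [610.88117575  57.05673503  88.7794601 ] 97.79765429080138
```

carry_out([
  [[-25,0,-18],[0,-1.4,0]],
  [[-36,2,-24],[0,-1.6,0]],
  [[-36,2,-22],[0,-1.6,0]],
  [[-37,2,-22],[0,-1.6,0]],
  [[-37,2,-20],[0,-1.4,0]],
  [[-10,0,-6],[0,-0.2,0]],
  [[0,0,0],[0,0,0]],
  [[0,0,0],[0,0,0]],
], jaw=0.95)

```text
time_s: 37.55
tool_pos: [0.6096, 0.0585, 0.0862]
tool_rot: [-89.9, -0.1, 97.8]
force: [-0.6, 1.0, 0.5]
grip_width: 0.0828
```

Run:
```python
from h import *
st()
tplan([(.6112,.0575,.018,97.8)])
```

```text
37.55 [0.6096 0.0585 0.0862] [-8.985e+01 -6.000e-02  9.782e+01] F [-0.6  1.   0.5] w 0.0828
[[[0,33,0],[0,0.0,0]],[[-1,33,-1],[0,0.0,0]],[[0,34,0],[0,0.0,0]]]
end [610.75052854  57.65394081 -13.75757227] 97.82423130850353
```

carry_out([
  [[-1,40,-1],[0,0,0]],
  [[0,36,0],[0,0,0]],
  [[0,18,0],[0,0,0]],
  [[0,5,0],[0,0,0]],
  [[0,0,0],[0,0,0]],
])

```text
time_s: 38.05
tool_pos: [0.611, 0.0582, -0.012]
tool_rot: [-89.9, -0.0, 97.9]
force: [0.2, -0.1, 0.2]
grip_width: 0.0828
```

carry_out([
  [[0,0,0],[0,0,0]],
  [[0,0,0],[0,0,0]],
  [[0,0,0],[0,0,0]],
  [[0,0,0],[0,0,0]],
  [[0,0,0],[0,0,0]],
  [[0,0,0],[0,0,0]],
  [[0,0,0],[0,0,0]],
  [[0,0,0],[0,0,0]],
], jaw=0, squeeze=20)

```text
time_s: 38.85
tool_pos: [0.6123, 0.0568, -0.011]
tool_rot: [-90.0, -0.0, 97.8]
force: [-1.3, 2.3, 3.5]
grip_width: 0.0475
```

Run:
```python
from h import *
st()
tplan([(.611,.0575,.12,97.8),(.618,.329,.12,90)])
```

```text
38.85 [ 0.6123  0.0568 -0.011 ] [-9.003e+01 -5.000e-02  9.780e+01] F [-1.3  2.3  3.5] w 0.0475
[[[0,-33,0],[0,-0.0,0]],[[0,-33,1],[0,-0.0,0]],[[1,-34,0],[0,-0.0,0]],[[45,0,-7],[0,1.3,0]],[[45,0,-6],[0,1.3,0]],[[45,0,-5],[0,1.3,0]],[[45,0,-4],[0,1.3,0]],[[45,0,-4],[0,1.3,0]],[[45,0,-2],[0,1.3,0]]]
end [617.67793537 329.20867825  88.97369079] 89.99832512151195
```

carry_out([
  [[0,-20,0],[0,0,0]],
  [[0,-40,0],[0,0,0]],
  [[0,-40,0],[0,0,0]],
  [[30,0,-5],[0,1.0,0]],
  [[45,0,-7],[0,1.3,0]],
  [[45,0,-6],[0,1.3,0]],
  [[45,0,-5],[0,1.3,0]],
  [[45,0,-3],[0,1.3,0]],
  [[45,0,-2],[0,1.3,0]],
  [[17,0,0],[0,0.3,0]],
  [[0,0,0],[0,0,0]],
  [[0,0,0],[0,0,0]],
])

```text
time_s: 40.05
tool_pos: [0.6196, 0.3279, 0.0877]
tool_rot: [-90.0, 0.2, 90.0]
force: [-0.4, -0.4, -0.9]
grip_width: 0.0476
```

Run:
```python
from h import *
st()
tplan([(.618,.329,.0225,90)])
```

```text
40.05 [0.6196 0.3279 0.0877] [-89.98   0.15  89.95] F [-0.4 -0.4 -0.9] w 0.0476
[[[0,32,1],[0,-0.0,0]],[[1,32,0],[0,-0.0,0]],[[0,33,1],[0,-0.0,0]]]
end [617.56671987 328.8851727   -9.26219729] 89.95370909600155
```

carry_out([
  [[1,40,0],[0,0,0]],
  [[0,40,0],[0,0,0]],
  [[0,15,0],[0,0,0]],
  [[0,3,0],[0,0,0]],
  [[0,0,0],[0,0,0]],
])

```text
time_s: 40.55
tool_pos: [0.6205, 0.3295, -0.0086]
tool_rot: [-90.1, 0.0, 89.9]
force: [0.3, 0.6, -1.0]
grip_width: 0.0483
```

carry_out([
  [[0,0,0],[0,0,0]],
  [[0,0,0],[0,0,0]],
  [[0,0,0],[0,0,0]],
  [[0,0,0],[0,0,0]],
  [[0,-20,0],[0,0,0]],
  [[0,-45,0],[0,0,0]],
  [[0,-40,0],[0,0,0]],
], jaw=0.75)

```text
time_s: 41.25
tool_pos: [0.6191, 0.3307, 0.0967]
tool_rot: [-90.0, 0.0, 90.0]
force: [0.1, -0.1, 0.3]
grip_width: 0.0651
```

Run:
```python
from h import *
st()
w=waf()
tplan([(.6185,-.050,.12,96.7)])
```

```text
41.25 [0.6191 0.3307 0.0967] [-8.997e+01  3.000e-02  8.999e+01] F [ 0.1 -0.1  0.3] w 0.0651
0.94 ('scene', 'top') [ 0.619  -0.0487  5.6435] 0.083 1130
0.84 ('scene', 'top') [0.622  0.3301 1.4749] 0.262 1397
0.8 ('scene', 'top') [ 0.49    0.3286 -1.6344] 0.326 707
[[[-48,1,0],[0,-0.8,0]],[[-48,1,1],[0,-0.8,0]],[[-48,1,2],[0,-0.9,0]],[[-47,1,2],[0,-0.8,0]],[[-47,1,3],[0,-0.9,0]],[[-48,1,4],[0,-0.8,0]],[[-47,1,4],[0,-0.9,0]],[[-48,2,5],[0,-0.8,0]]]
end [618.65015292 -50.37913442  88.39732084] 96.69196635591982
```

carry_out([
  [[-30,0,0],[0,-0.6,0]],
  [[-47,1,0],[0,-0.8,0]],
  [[-48,1,1],[0,-0.8,0]],
  [[-48,1,2],[0,-0.8,0]],
  [[-47,1,2],[0,-0.8,0]],
  [[-47,1,3],[0,-0.8,0]],
  [[-48,1,4],[0,-0.8,0]],
  [[-47,1,4],[0,-0.6,0]],
  [[-18,1,2],[0,-0.5,0]],
  [[0,0,0],[0,0,0]],
  [[0,0,0],[0,0,0]],
], jaw=0.95)

```text
time_s: 42.55
tool_pos: [0.6198, -0.0487, 0.0863]
tool_rot: [-89.9, -0.1, 96.5]
force: [-0.4, 0.4, -0.7]
grip_width: 0.0825
```

Run:
```python
from h import *
st()
tplan([(.6187,-.0495,.018,96.4)])
```

```text
42.55 [ 0.6198 -0.0487  0.0863] [-8.988e+01 -7.000e-02  9.647e+01] F [-0.4  0.4 -0.7] w 0.0825
[[[0,33,0],[0,0.0,0]],[[0,33,1],[0,0.0,0]],[[-1,34,0],[0,0.1,0]]]
end [618.89741315 -49.84312334 -13.74717419] 96.37264766117126
```

carry_out([
  [[-1,40,1],[0,0,0]],
  [[0,36,0],[0,0,0]],
  [[0,18,0],[0,0,0]],
  [[0,5,0],[0,0,0]],
  [[0,0,0],[0,0,0]],
])

```text
time_s: 43.05
tool_pos: [0.6193, -0.0486, -0.0123]
tool_rot: [-89.9, -0.0, 96.6]
force: [0.1, 0.5, 0.2]
grip_width: 0.0825
```

carry_out([
  [[0,0,0],[0,0,0]],
  [[0,0,0],[0,0,0]],
  [[0,0,0],[0,0,0]],
  [[0,0,0],[0,0,0]],
  [[0,0,0],[0,0,0]],
  [[0,0,0],[0,0,0]],
  [[0,0,0],[0,0,0]],
  [[0,0,0],[0,0,0]],
], jaw=0, squeeze=20)

```text
time_s: 43.85
tool_pos: [0.62, -0.0504, -0.011]
tool_rot: [-90.0, -0.0, 96.5]
force: [-1.5, 1.9, 3.7]
grip_width: 0.048
```

Run:
```python
from h import *
st()
tplan([(.6187,-.0495,.12,96.4),(.618,.229,.12,90)])
env.read_camera('scene')
a=env.read_camera('scene'); crop(a,200,150,520,440,2.4,'s24.png')
```

```text
43.85 [ 0.62   -0.0504 -0.011 ] [-9.003e+01 -4.000e-02  9.649e+01] F [-1.5  1.9  3.7] w 0.048
[[[0,-33,0],[0,0.0,0]],[[1,-33,1],[0,0.0,0]],[[0,-34,0],[0,0.1,0]],[[46,0,-5],[0,1.1,0]],[[46,0,-4],[0,1.1,0]],[[46,0,-3],[0,1.0,0]],[[47,0,-3],[0,1.1,0]],[[46,0,-1],[0,1.0,0]],[[47,0,-1],[0,1.1,0]]]
end [617.8816375  229.13220992  88.96620138] 89.99129944564493
```

View pics/s24.png

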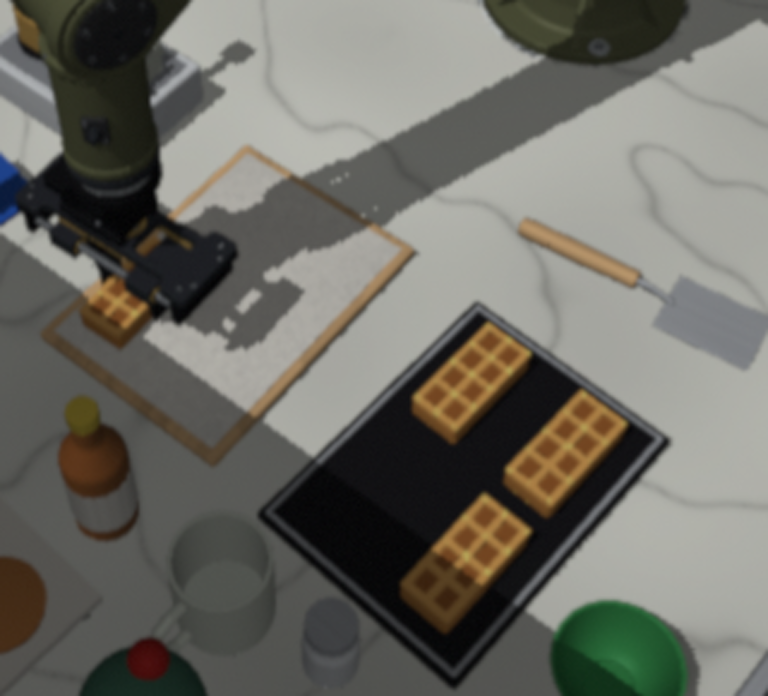

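Three waffles lie flat within the frame line; the fourth slot (left of the plate, ~(370,490)) is free.

carry_out([
  [[0,-20,0],[0,0,0]],
  [[0,-40,0],[0,0,0]],
  [[0,-40,0],[0,0,0]],
  [[30,0,-4],[0,0.9,0]],
  [[46,0,-5],[0,1.1,0]],
  [[46,0,-3],[0,1.1,0]],
  [[46,0,-3],[0,1.1,0]],
  [[46,0,-1],[0,1.1,0]],
  [[46,0,-1],[0,1.0,0]],
  [[20,0,0],[0,0.2,0]],
  [[0,0,0],[0,0,0]],
  [[0,0,0],[0,0,0]],
])

```text
time_s: 45.15
tool_pos: [0.6194, 0.229, 0.0876]
tool_rot: [-90.0, 0.1, 90.0]
force: [-0.9, -0.7, 0.3]
grip_width: 0.0475
```

Run:
```python
from h import *
st()
tplan([(.618,.229,.0225,90)])
```

```text
45.15 [0.6194 0.229  0.0876] [-89.96   0.12  90.02] F [-0.9 -0.7  0.3] w 0.0475
[[[0,32,0],[0,0.0,0]],[[0,32,1],[0,0.0,0]],[[0,33,0],[0,0.0,0]]]
end [618.37603538 228.98793956  -9.37710009] 90.0190099708629
```

carry_out([
  [[0,40,0],[0,0,0]],
  [[0,40,0],[0,0,0]],
  [[0,15,0],[0,0,0]],
  [[0,3,0],[0,0,0]],
  [[0,0,0],[0,0,0]],
])

```text
time_s: 45.65
tool_pos: [0.6205, 0.2287, -0.0087]
tool_rot: [-90.1, 0.0, 89.9]
force: [0.5, -0.9, -0.7]
grip_width: 0.0477
```

carry_out([
  [[0,0,0],[0,0,0]],
  [[0,0,0],[0,0,0]],
  [[0,0,0],[0,0,0]],
  [[0,0,0],[0,0,0]],
  [[0,-20,0],[0,0,0]],
  [[0,-45,0],[0,0,0]],
  [[0,-45,0],[0,0,0]],
  [[0,-45,0],[0,0,0]],
  [[0,-40,0],[0,0,0]],
], jaw=0.75)

```text
time_s: 46.55
tool_pos: [0.6199, 0.2299, 0.1885]
tool_rot: [-90.1, -0.1, 90.0]
force: [1.1, 0.7, -0.7]
grip_width: 0.0651
```

Run:
```python
from h import *
st()
w=waf()
a=env.read_camera('scene');b=env.read_camera('top')
crop(a,200,150,520,440,2.4,'s25.png'); crop(b,385,235,515,335,6,'t25.png'); crop(a,185,110,285,210,7,'s26.png')
cv2.imwrite('pics/raw_s26.png',a[:,:,::-1]);cv2.imwrite('pics/raw_t26.png',b[:,:,::-1])
```

```text
46.55 [0.6199 0.2299 0.1885] [-9.011e+01 -6.000e-02  8.998e+01] F [ 1.1  0.7 -0.7] w 0.0651
0.95 ('scene',) [0.6207 0.3304 2.3454] 0.121 1427
0.91 ('scene',) [ 0.4885  0.3303 -0.2455] 0.045 1396
0.79 ('scene', 'top') [0.6191 0.2273 0.0881] 0.097 1451
```

View pics/s25.png

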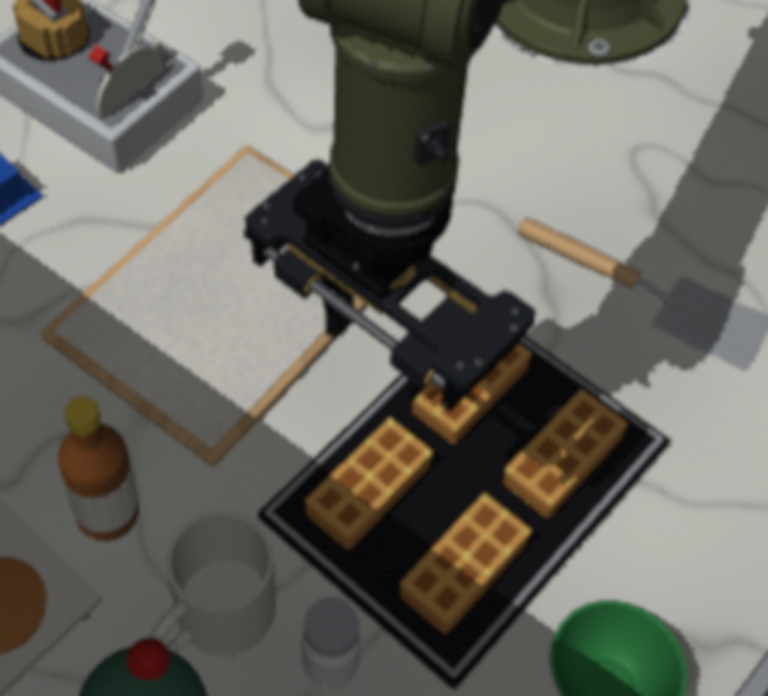

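View pics/t25.png

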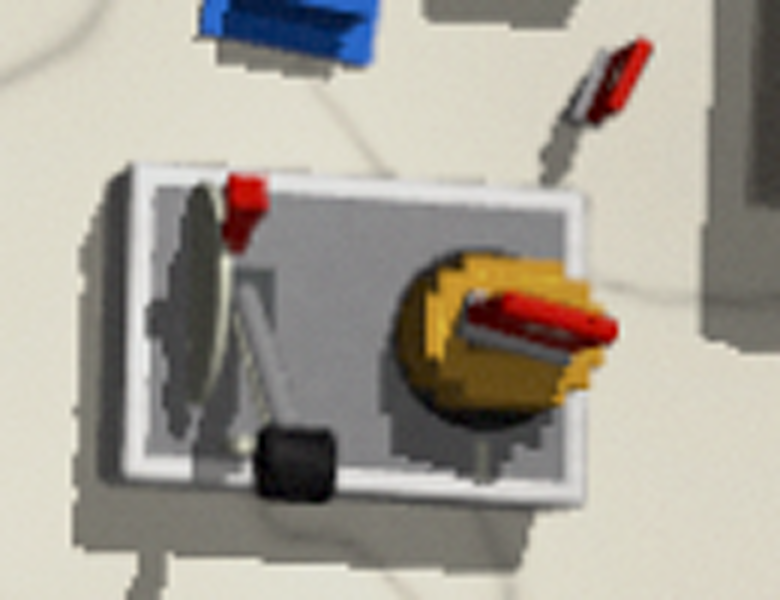

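View pics/s26.png

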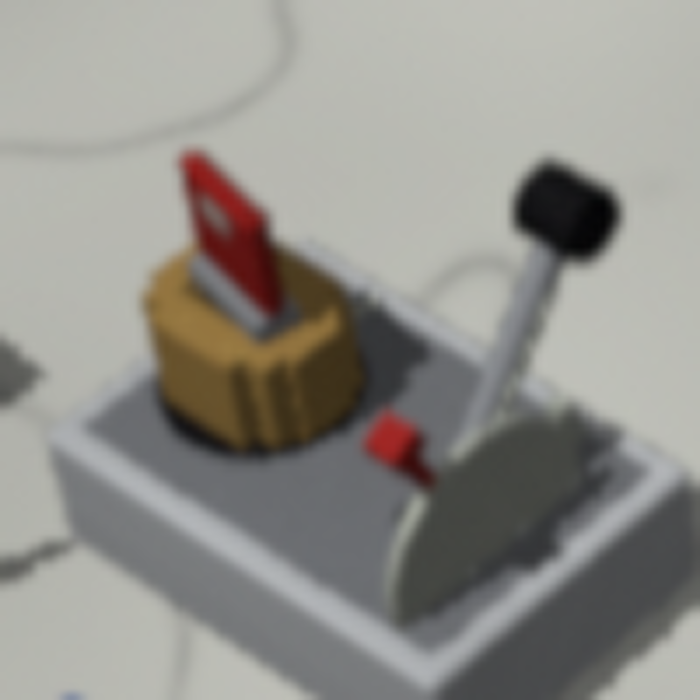

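Run:
```python
from h import *
k=lambda x,y,s,o:[(x+.5)/s-.5+o[0],(y+.5)/s-.5+o[1]]
# refined red centroid of marker via colour
a=cv2.imread('pics/raw_s26.png').astype(int);b=cv2.imread('pics/raw_t26.png').astype(int)
def red(im,box):
    x0,y0,x1,y1=box;g=im[y0:y1,x0:x1];m=(g[:,:,2]>90)&(g[:,:,2]>2.5*g[:,:,1])
    ys,xs=np.nonzero(m);return [xs.mean()+x0,ys.mean()+y0],m.sum()
def dark(im,box):
    x0,y0,x1,y1=box;g=im[y0:y1,x0:x1];m=g.max(2)<45
    ys,xs=np.nonzero(m);return [xs.mean()+x0,ys.mean()+y0],m.sum()
ms=red(a,(230,162,256,188));mt=red(b,(415,255,437,285));print(ms,mt)
print('cube picks',k(393,438,7,(185,110)),k(247,190,6,(385,235)))
ks=dark(a,(252,128,278,150));kt=dark(b,(424,303,444,322));print('knob',ks,kt,k(566,210,7,(185,110)),k(296,464,6,(385,235)))
yaw=np.radians(4);ax=np.array([np.cos(yaw),np.sin(yaw),0]);ay=np.array([-np.sin(yaw),np.cos(yaw),0])
B=np.array([.466,-.282,0])
def L(X): return np.round([ (X-B)@ax*1000,(X-B)@ay*1000,X[2]*1000],1)
K=tri([ks[0]],[kt[0]])[0];M=tri([k(393,438,7,(185,110))],[k(247,190,6,(385,235))])[0]
print('knob',K,L(K),'marker',M,L(M))
kn=L(K);piv=np.array([kn[0]+70.9,kn[2]-84.1]);print('piv from knob',piv)
for p in (piv,[9,65]):
    d=np.array([L(M)[0],L(M)[2]])-p;print('marker ang',np.arctan2(d[0],d[1])+.7,np.hypot(*d))
K0=tri([[250.3,142.8]],[[437.1,289.1]])[0];M0=tri([[241.0,173.0]],[[426,266.5]])[0]
print('initial',L(K0),L(M0), [np.arctan2(L(X)[0]-piv[0],L(X)[2]-piv[1])+.7 for X in(K0,M0)])
# slot/ quadrant check top: quadrant extents
```

```text
([np.float64(240.5), np.float64(172.5)], np.int64(26)) ([np.float64(425.375), np.float64(266.8125)], np.int64(32))
cube picks [240.71428571428572, 172.14285714285714] [425.75, 266.25]
knob ([np.float64(265.4824561403509), np.float64(140.0)], np.int64(114)) ([np.float64(433.83916083916085), np.float64(312.2587412587413)], np.int64(143)) [265.42857142857144, 139.57142857142858] [433.9166666666667, 311.9166666666667]
knob [ 0.40289452 -0.23682286  0.14835768] [-59.8  49.5 148.4] marker [ 0.50436245 -0.21262498  0.13548806] [ 43.1  66.5 135.5]
piv from knob [11.1 64.3]
marker ang 1.122386636447327 78.06048936561952
marker ang 1.150513013141417 78.31385573447396
initial [-11.6  50.3 174.7] [ 42.7  65.7 132.2] [np.float64(0.49721037379528216), np.float64(1.135578519397726)]
```

Run:
```python
from h import *
st()
tplan([(.54,0,.29,93),(.403,-.2368,.25,94)],smax=46)
```

```text
46.85 [0.6187 0.2298 0.1842] [-8.988e+01  4.000e-02  9.000e+01] F [ 0.4  0.5 -0.1] w 0.0656
[[[-38,-12,13],[0,-0.5,0]],[[-38,-12,13],[0,-0.5,0]],[[-38,-13,14],[0,-0.5,0]],[[-38,-12,14],[0,-0.5,0]],[[-38,-13,15],[0,-0.5,0]],[[-38,-12,15],[0,-0.5,0]],[[-33,6,21],[0,-0.1,0]],[[-33,6,21],[0,-0.2,0]],[[-33,6,22],[0,-0.1,0]],[[-32,5,21],[0,-0.2,0]],[[-32,6,22],[0,-0.1,0]],[[-33,5,22],[0,-0.2,0]]]
[[[-32,6,22],[0,-0.1,0]]]
end [ 402.54107158 -236.63974089  218.1506301 ] 93.99534040209885
```

carry_out([
  [[-38,-12,13],[0,-0.5,0]],
  [[-38,-12,13],[0,-0.5,0]],
  [[-38,-13,14],[0,-0.5,0]],
  [[-38,-12,14],[0,-0.5,0]],
  [[-38,-13,15],[0,-0.5,0]],
  [[-38,-12,15],[0,-0.5,0]],
  [[-33,6,21],[0,-0.1,0]],
  [[-33,6,21],[0,-0.2,0]],
  [[-33,6,22],[0,-0.1,0]],
  [[-32,5,21],[0,-0.2,0]],
  [[-32,6,22],[0,-0.1,0]],
  [[-33,5,22],[0,-0.2,0]],
], jaw=0.65)

```text
time_s: 48.05
tool_pos: [0.4213, -0.2037, 0.2236]
tool_rot: [-89.8, -0.0, 93.9]
force: [0.5, -0.4, 1.0]
grip_width: 0.0566
```

carry_out([
  [[-32,6,22],[0,-0.1,0]],
  [[0,0,0],[0,0,0]],
  [[0,0,0],[0,0,0]],
])

```text
time_s: 48.35
tool_pos: [0.4024, -0.2364, 0.2183]
tool_rot: [-89.9, -0.1, 93.9]
force: [0.5, 0.2, 0.1]
grip_width: 0.0565
```

Run:
```python
from h import *
st(); print(np.round(env.get_obs()['qpos'],1))
tplan([(.403,-.2368,.130,94)])
```

```text
48.35 [ 0.4024 -0.2364  0.2183] [-8.990e+01 -8.000e-02  9.388e+01] F [0.5 0.2 0.1] w 0.0565
[-22.8  -9.3  45.7 106.8   6.7  79.9 115.2]
[[[0,40,0],[0,-0.0,0]],[[0,40,0],[0,-0.1,0]],[[0,40,-1],[0,-0.0,0]]]
end [ 403.38763598 -236.34276461   98.34904936] 93.98238372964859
```

carry_out([
  [[0,40,0],[0,0,0]],
  [[0,40,0],[0,0,0]],
  [[0,32,0],[0,0,0]],
  [[0,8,0],[0,0,0]],
  [[0,0,0],[0,0,0]],
])

```text
time_s: 48.85
tool_pos: [0.4029, -0.2353, 0.0985]
tool_rot: [-89.8, -0.0, 94.1]
force: [0.0, -0.3, 1.1]
grip_width: 0.0569
```

carry_out([
  [[0,0,0],[0,0,0]],
  [[0,0,0],[0,0,0]],
  [[0,0,0],[0,0,0]],
  [[0,0,0],[0,0,0]],
  [[0,0,0],[0,0,0]],
  [[0,0,0],[0,0,0]],
  [[0,0,0],[0,0,0]],
], jaw=0, squeeze=15)

```text
time_s: 49.55
tool_pos: [0.4038, -0.2353, 0.1001]
tool_rot: [-90.0, -0.1, 94.0]
force: [-2.1, 4.9, 6.0]
grip_width: 0.0258
```

Run:
```python
from h import *
st()
ph=np.linspace(-.7,.439,13); x=110*np.sin(ph);z=110*np.cos(ph)
print([(int(a),int(b)) for a,b in zip(np.diff(np.round(x)),np.diff(np.round(z)))],x[-1]-x[0],z[-1]-z[0])
```

```text
49.55 [ 0.4038 -0.2353  0.1001] [-90.03  -0.13  94.01] F [-2.1  4.9  6. ] w 0.0258
[(8, 6), (9, 6), (10, 5), (9, 3), (10, 3), (11, 2), (10, 1), (11, 0), (10, -1), (10, -2), (10, -3), (10, -4)] 117.61774066037026 15.436845924913285
```

carry_out([
  [[0,-6,-8],[0,0,0]],
  [[0,-6,-9],[0,0,0]],
  [[0,-5,-10],[0,0,0]],
  [[0,-3,-9],[0,0,0]],
  [[0,-3,-10],[0,0,0]],
  [[0,-2,-11],[0,0,0]],
  [[0,-1,-10],[0,0,0]],
  [[0,0,-11],[0,0,0]],
  [[0,1,-10],[0,0,0]],
  [[0,2,-10],[0,0,0]],
  [[0,3,-10],[0,0,0]],
  [[0,4,-10],[0,0,0]],
])

```text
time_s: 50.75
tool_pos: [0.5213, -0.2275, 0.115]
tool_rot: [-89.9, -0.1, 94.0]
force: [-4.6, 3.3, 0.3]
grip_width: 0.0263
```

carry_out([
  [[0,0,0],[0,0,0]],
  [[0,0,0],[0,0,0]],
])

```text
time_s: 50.95
tool_pos: [0.5217, -0.2275, 0.1149]
tool_rot: [-90.0, -0.0, 94.0]
force: [0.4, 3.2, -5.2]
grip_width: 0.0258
```

Run:
```python
from h import *
st()
a=env.read_camera('scene')
I=np.ascontiguousarray((255*(a/255.)**.5).astype(np.uint8));crop(I,185,110,285,210,7,'s27.png')
```

```text
50.95 [ 0.5217 -0.2275  0.1149] [-9.000e+01 -2.000e-02  9.403e+01] F [ 0.4  3.2 -5.2] w 0.0258
```

View pics/s27.png

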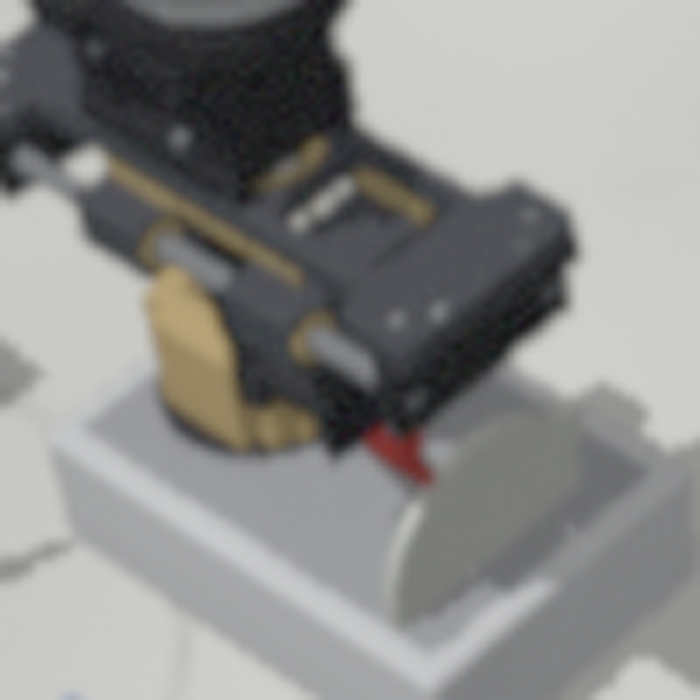

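carry_out([
  [[0,0,0],[0,0,0]],
  [[0,0,0],[0,0,0]],
  [[0,0,0],[0,0,0]],
  [[0,0,0],[0,0,0]],
  [[0,0,0],[0,0,0]],
  [[0,-30,0],[0,0,0]],
  [[0,-40,0],[0,0,0]],
  [[0,-45,0],[0,0,0]],
  [[30,0,0],[0,0,0]],
  [[45,0,0],[0,0,0]],
  [[45,0,0],[0,0,0]],
  [[45,0,0],[0,0,0]],
], jaw=0.6)

```text
time_s: 52.2
tool_pos: [0.5095, -0.0624, 0.231]
tool_rot: [-90.1, -0.0, 93.9]
force: [0.1, 0.3, -0.2]
grip_width: 0.052
```

carry_out([
  [[45,0,0],[0,0,0]],
  [[45,0,0],[0,0,0]],
  [[45,0,0],[0,0,0]],
  [[30,0,0],[0,0,0]],
  [[0,0,0],[0,0,0]],
])

```text
time_s: 52.7
tool_pos: [0.4973, 0.1066, 0.2303]
tool_rot: [-90.0, -0.1, 94.5]
force: [0.2, -1.2, 0.2]
grip_width: 0.0521
```

Run:
```python
from h import *
st()
a=env.read_camera('scene');b=env.read_camera('top')
cv2.imwrite('pics/raw_s28.png',a[:,:,::-1]);cv2.imwrite('pics/raw_t28.png',b[:,:,::-1])
I=np.ascontiguousarray((255*(a/255.)**.6).astype(np.uint8));crop(I,190,110,290,200,7,'s28.png')
I=np.ascontiguousarray((255*(b/255.)**.6).astype(np.uint8));crop(I,395,240,495,330,7,'t28.png')
```

```text
52.7 [0.4973 0.1066 0.2303] [-8.999e+01 -8.000e-02  9.448e+01] F [ 0.2 -1.2  0.2] w 0.0521
```

View pics/s28.png

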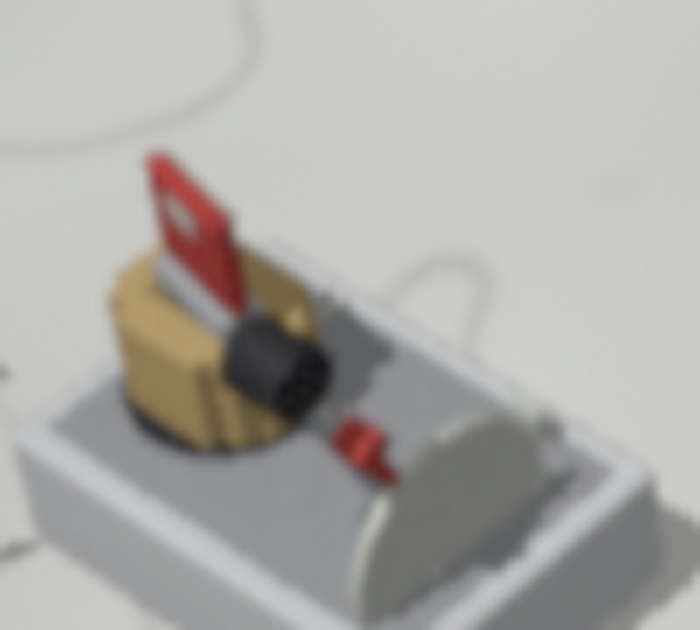

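View pics/t28.png

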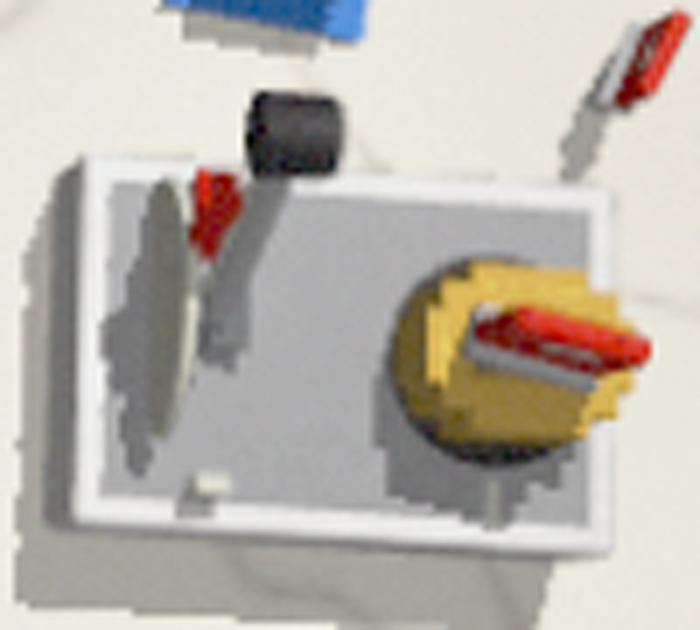

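Run:
```python
from h import *
from scipy.optimize import least_squares
k=lambda x,y,s,o:[(x+.5)/s-.5+o[0],(y+.5)/s-.5+o[1]]
a=cv2.imread('pics/raw_s28.png').astype(int);b=cv2.imread('pics/raw_t28.png').astype(int)
def dark(im,box,th):
    x0,y0,x1,y1=box;g=im[y0:y1,x0:x1];m=g.max(2)<th
    n,l,s,c=cv2.connectedComponentsWithStats(m.astype(np.uint8)); i=1+s[1:,4].argmax(); return (c[i]+[x0,y0]).tolist(),s[i].tolist()
print(dark(a,(218,150,242,174),38),dark(b,(428,250,448,268),45))
now=(k(277,368,7,(190,110)),k(295,133,7,(395,240)));print(now)
off=([265.45,139.8],[433.87,312.1]); ini=([250.3,142.8],[437.1,289.1])
mk=([240.6,172.3],[425.6,266.4])
yaw=np.radians(4);ax=np.array([np.cos(yaw),np.sin(yaw),0]);ay=np.array([-np.sin(yaw),np.cos(yaw),0])
def pt(p,r,f,dy): return np.array(p)+r*(np.sin(f)*ax+np.cos(f)*np.array([0,0,1]))+dy*ay
# camera offsets in px as nuisance for each camera
def f(q,full=False):
    P=[q[0],q[1],.065]; out=[]
    for (s,t),X in((off,pt(P,.11,-.7,0)),(ini,pt(P,.11,q[2],0)),(now,pt(P,.11,q[3],0)),(mk,pt(P,q[5],q[4],.016))):
        out+=list(proj('scene',[X])[0]-s-q[6:8])+list(proj('top',[X])[0]-t-q[8:10])
    return np.r_[out,np.array(q[6:10])*.7,(q[5]-.074)*300]
r=least_squares(f,[.472,-.232,-.2,.44,.44,.074,0,0,0,0]);print(np.round(r.x,4),np.round(f(r.x),1))
print('now',r.x[3]+.7,'marker',r.x[4]+.7,'diff',r.x[3]-r.x[4])
```

```text
([229.4413407821229, 162.54748603351956], [4, 5, 16, 17, 179]) ([435.91603053435114, 259.206106870229], [2, 3, 13, 13, 131])
([229.14285714285714, 162.14285714285714], [436.7142857142857, 258.57142857142856])
[ 0.4738 -0.2319 -0.2123  0.4239  0.4346  0.0745 -0.5012  0.137  -0.3138
  0.4482] [ 0.  -0.2  0.  -0.2 -0.1  0.2 -0.1  0.1 -0.1  0.  -0.2  0.1 -0.1  0.1
  0.1  0.2 -0.4  0.1 -0.2  0.3  0.1]
now 1.1239322499527264 marker 1.1345720760954976 diff -0.010639826142771203
```

Run:
```python
from h import *
st()
waf()
a=env.read_camera('scene');b=env.read_camera('top')
crop(a,100,110,520,470,1.8,'s29.png'); crop(b,100,60,520,350,1.9,'t29.png')
```

```text
52.8 [0.4982 0.1009 0.2306] [-9.001e+01  5.000e-02  9.406e+01] F [ 0.2 -0.5 -0.4] w 0.0524
0.9 ('scene', 'top') [0.6213 0.3296 0.4114] 0.072 1550
0.84 ('scene',) [0.4863 0.2301 2.1624] 0.092 1202
0.64 ('scene',) [0.6204 0.2291 0.0793] 0.035 1514
0.55 ('scene', 'top') [ 0.4891  0.3298 -0.8565] 0.077 1366
```

View pics/s29.png

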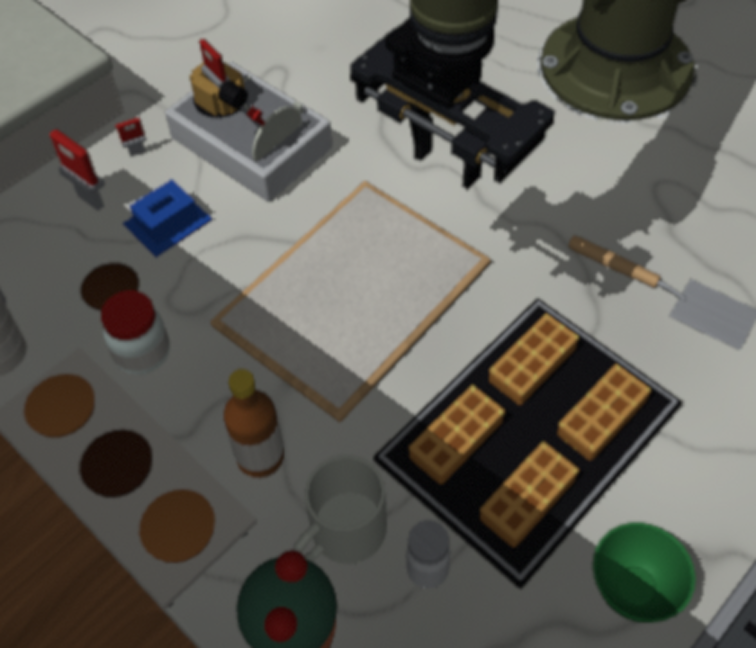

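View pics/t29.png

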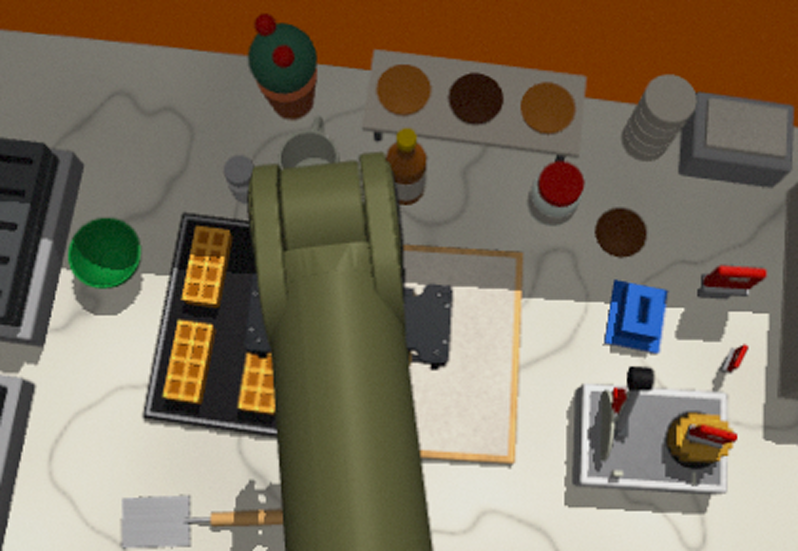

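Run:
```python
from cell import env
print(env.sign_off())
```

```text
the job is handed in; nothing more can be done
None
```

The job is done in the order asked and handed in at about 53 s on the robot clock, well under the 210 s limit.

- **Lever to off:** I pulled it back until it met its stop, with about 25 N felt at the tool. Triangulating the knob afterwards put the lever at the off angle.
- **Key:** I took it from the blue rack and put it fully into the brass switch, with the collar resting on the mouth. I turned it clockwise until it hit the stop, where the torque rose from near zero to 0.8 N m. The key was left in place. I judged the on position from that stop and the tool angle; I did not read the barrel angle directly.
- **Waffles:** All four lie flat and apart inside the plate's frame line, and the board is empty. In the last check the top camera's view of two of them was blocked by the arm, so those two rest on the scene camera alone.
- **Lever to the marker:** A two-camera fit puts the lever at 1.124 rad and the marker at 1.135 rad, a difference of about 0.01 rad, with pixel errors around 0.2.

One reading was wrong and needed correcting. The reported TCP height was about 31.5 mm too low, so my first grasp at the knob closed on air just above it. I measured the offset by lowering the shut fingers onto the empty middle of the board (about 30 N peak) and corrected every later move for it.

The last pictures showed the bystanders where they were at the start and the arm touching nothing.

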